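# Show the base of the glass salt shaker to the inspection camera

### The job

First turn the grey dial on the dimmer box of the inspection light until its white pointer line points at the red rider on the scale, leave the rider where it is, and let go of the dial. Then pick up the glass salt shaker with the grey cap and show its underside to the inspection camera: base facing squarely into the lens, centred in front of it and about 10 cm away from it, for a check of the glass. Finish while holding the shaker still there in the air; do not touch the camera, and leave the two spice jars and the sauce pot standing where they are.

Things in the scene. Friction and masses are not known exactly. Their poses are not given: they have to be found in the camera images.
- dimmer_box: grey box 120 x 120 x 34 mm standing on the table, fixed, with a black round scale on top; origin: centre of its underside; z up. The scale is drawn on the side of its +x; the dial is at the centre of its top.
- dial_grip (a point): point on the dial's vertical axis, 24 mm above the top of the box, at a good height to grip. The dial is a bar grip 46 mm long, 14 mm wide and 28 mm high (its top 10 mm above this point) on a round skirt of 48 mm diameter whose top is 18 mm below this point. x axis: along the bar towards the end with the white pointer line; z up.
- light_dial (a joint): angle of the dial, rad, 0 to 2.6; grows as the dial is turned clockwise seen from above; turns with light friction (0.03 N m) and stays where it is left. The pointer stands at the rider when this equals the value of joint rider.
- rider_mark (a point): centre of the small flat red rider (13 x 10 x 4 mm) on top of the box, 46 mm from the dial's axis, 2 mm above the box; its x axis points horizontally outwards from the dial's axis.
- rider (a joint): angle at which the red rider is set, rad, same zero and direction as light_dial. From the start it is 0.5 to 1.5 rad clockwise of the pointer. It is stiff (0.3 N m) and must stay where it is.
- camera_station: inspection camera, fixed: dark base plate 130 x 120 x 12 mm, two aluminium cheeks to 94 mm height, between them a black camera head with a white ring light (68 mm diameter) and a dark lens barrel (34 mm diameter), the highest point about 125 mm above the table; origin: centre of the underside of the base; z up. The lens looks up and towards this frame's -x, at 35 degrees from vertical.
- lens_front (a point): centre of the lens's front face, about 111 mm above the table; z axis: the direction in which the lens looks (up and back towards the robot).
- view_point (a point): point in the air 100 mm in front of the lens, on its optical axis, where the centre of the shaker's underside is to be; z axis: the direction in which the lens looks, away from it.
- shaker_center (a point): centre of the salt shaker, half-way up, on its axis: a glass shaker with white salt and a grey domed cap, 44 mm in diameter and 90 mm high, round, about 0.1 kg, standing on the table; the glass is 74 mm high, the cap 34 mm in diameter. z axis: from the base to the cap.
- shaker_base (a point): centre of the salt shaker's underside (45 mm below its centre); z axis: from the base to the cap.
- salt_shaker: the salt shaker itself; same origin and axes as shaker_base.
- spice_1: bystander: spice jar with red lid and dark label, 45 mm in diameter, 108 mm high, loose; origin: centre of its underside.
- spice_2: bystander: spice jar with red lid and orange contents, 44 mm in diameter, 98 mm high, loose; origin: centre of its underside.
- sauce_pot: bystander: small clear-lidded portion pot with brown sauce, 53 mm in diameter, 36 mm high, loose; origin: centre of its underside.
There are look-alikes about, which are no part of the job. Of the things that look like the dimmer_box, the middle-sized one is meant. What is shaped like the salt_shaker but blue is not meant.

How it is judged:
By the outcome, as a careful person would: the job done as asked, in the order asked, and still so for the second after the job is handed in, while the arm keeps its last pose, push and grip.
It also fails if it takes over 48 s, if anything falls off the work surface, if the arm or the gripper's body presses on something with over 40 N, if the wrist force passes 120 N, or if a joint passes its speed limit or range.

### The arm

A 7-joint arm with a two-finger parallel gripper is mounted at the origin on a cart in front of the work surface, level with it; the furniture and walls round the work are solid. World frame = base frame: x ahead of the robot, y to its left, z up, the work surface at z = 0. Lengths are in m, angles in rad, forces in N, time in s.
With the tool pointing down it reaches from about 0.35 to 0.9 m from the base axis. Payload 8.1 kg.
Tool frame: the origin (TCP) lies midway between the tips of the shut fingers; the grasp point (between the pads) lies 19 mm behind it; y points along the fingers, x is the direction in which the jaws open and shut, and the axes are right-handed (so a half turn about y gives the same grasp; the last joint's range is limited). The gripper opens to 92 mm and grips with 3 to 60 N. Pads are 19 mm wide; open, the fingers measure 130 mm over their backs; the gripper's body (75 mm by 190 mm) begins 47 mm behind the grasp point.
Start: joints at [1.153, 0.434, 0.025, 1.573, -0.012, 1.134, -0.075], TCP at [0.193, -0.594, 0.227] pointing down, gripper open.
Joint ranges: [-2.62, 2.62], [-0.44, 2.09], [-1.27, 1.32], [0.08, 2.57], [-1.32, 4.46], [0.12, 2], [-2.74, 2.74]. Speed limits (rad/s): [2.22, 2.22, 3.01, 3.01, 3.14, 3.14, 3.14].

### API

Orientations are given as [roll, pitch, yaw] about the fixed x, y, z axes, in that order (R = Rz(yaw) Ry(pitch) Rx(roll)).
In Python, from plant import robot, vision, close_job gives the robot as it stands.
- The arm moves only by the tool arm_command, never from a script. Its argument "moves" is a list of rows, each an object with "gripper": the finger opening in m, from 0 to 0.0918; "delta_pos": the shift along the tool's x, y, z in m, a list of three; "angular": the turn, a rotation vector about the tool's x, y, z in degrees, a list of three. In form: [{"gripper": gripper, "delta_pos": [dx, dy, dz], "angular": [wx, wy, wz]}, ...]. A call has 1 to 8 rows; each row shifts and turns the pose as measured when the row begins, along the tool's axes as they then stand; what a row does not reach is not made up. A row lasts 1/10 s, in which the tool goes at most 50 mm and 8.59 degrees, less where a joint would pass 70% of its speed; a pose out of reach is approached as far as the arm can. A call with a gripper value outside its range is refused whole. The fingers move at their own pace and stop on an object; "newtons" is the grip in N (left out, the last holds). Time passes only in rows, so rows that do not move let the fingers close. It gives the time, the measured TCP pose, the force and the opening at its end, in the units of the state.
- robot.read_state(): the state, without advancing time (a new reading comes with each control period).
- vision.snapshot(name): name is "scene" or "side" or "wrist"; returns a dict with "pixels" (400x640x3 uint8, red, green, blue), "range_z" (400x640 float32, m along the optical axis (not along the pixel's ray), 0 where there is no reading), "vertical_fov" (degrees; the focal length in pixels is half the picture's height over the tangent of half this angle, whatever the lens; pixels are square), "cx", "cy" (the principal point, pixels), "camera_from_world" (4x4, takes a point from world to camera coordinates). Camera axes: x right, y up, looking along -z (the intrinsics and any distortion apply to the point x, -y, -z); pixel columns grow to the right and rows downward; lengths in m; the calibration is good to about 2 mm. A picture is of the moment at which its call begins.
- close_job(): hands the job in, once; it reports no verdict.
The state is a dict: "t": time; "joints": joint angles; "qvel": joint speeds; "effort": joint torques, N m; "tool_pos": TCP position; "orientation": TCP orientation; "force": force on the tool from outside, world axes, zero at the start; "moment": the same for the moment, N m; "width": finger opening in m.
Only numpy, scipy, OpenCV 4.12 (cv2) and the standard library are available. Lean on these libraries where they do the work, as an engineer would, in place of code of your own. Each camera call takes 0.05 s, during which the arm holds its last target.

## Working session

There is one attempt and no reset: what is moved stays moved. The work goes in short steps, Python scripts to look and compute and a tool call to move; the robot and the scene stay as the last step left them, time stands still between calls to the robot, and variables do not carry over. Pictures are saved under pics/ and viewed, and the job is handed in when it is done.

Besides the shell and the picture viewer there is one more tool, called after "Emit:" as name([rows], argument=value, ...), one row to a line, values as JSON. arm_command: Moves the arm, as the interface text tells. Its arguments: {"type":"object","properties":{"moves":{"type":"array","items":{"type":"object","properties":{"gripper":{"type":"number"},"delta_pos":{"type":"array","items":{"type":"number"}},"angular":{"type":"array","items":{"type":"number"}}}}},"newtons":{"type":"number"}},"required":["moves"]}

```bash
ls; mkdir -p pics; cat > h.py <<'E'
import numpy as np, cv2, pickle
from scipy.spatial.transform import Rotation as R
from plant import robot, vision, close_job
def snap(n,tag):
    s=vision.snapshot(n); pickle.dump(s,open(f'pics/{tag}.pkl','wb'))
    cv2.imwrite(f'pics/{tag}.png',s['pixels'][:,:,::-1]); return s
def load(tag): return pickle.load(open(f'pics/{tag}.pkl','rb'))
def f(s): return 200/np.tan(np.radians(s['vertical_fov'])/2)
def ray(s,u,v):
    T=np.linalg.inv(s['camera_from_world']); F=f(s)
    d=np.array([(u-s['cx'])/F,-(v-s['cy'])/F,-1.]); return T[:3,3],T[:3,:3]@d
def onz(s,u,v,z):
    o,d=ray(s,u,v); return o+d*(z-o[2])/d[2]
def pt(s,u,v):
    o,d=ray(s,u,v); return o+d*s['range_z'][int(round(v)),int(round(u))]
def proj(s,p):
    c=s['camera_from_world']@np.append(p,1); F=f(s)
    return np.array([s['cx']+F*c[0]/-c[2], s['cy']-F*c[1]/-c[2]])
def cloud(s):
    v,u=np.mgrid[0:400,0:640]; F=f(s);T=np.linalg.inv(s['camera_from_world'])
    d=np.stack([(u-s['cx'])/F,-(v-s['cy'])/F,-np.ones(u.shape)],-1)*s['range_z'][...,None]
    P=d@T[:3,:3].T+T[:3,3]; P[s['range_z']==0]=np.nan; return P
def tri(s1,p1,s2,p2):
    o1,d1=ray(s1,*p1);o2,d2=ray(s2,*p2)
    A=np.stack([d1,-d2],1);t=np.linalg.lstsq(A,o2-o1,rcond=None)[0]
    a=o1+d1*t[0];b=o2+d2*t[1];return (a+b)/2,np.linalg.norm(a-b)
E
python3 - <<'E'
from h import *
print(robot.read_state())
for n in ['scene','side','wrist']:
    s=snap(n,n+'0'); print(n,s['vertical_fov'],s['cx'],s['cy'],[k for k in s],np.linalg.inv(s['camera_from_world']).round(3).tolist())
E
```

```text
pics
{'t': 0.0, 'joints': array([ 1.15335628,  0.43520416,  0.02497736,  1.57408988, -0.0116186 ,
        1.13401748, -0.07509577]), 'qvel': array([-1.68078594e-03, -8.66115043e-04, -5.12006034e-05,  4.98721623e-04,
        1.11467381e-03,  5.59347783e-04,  4.96730105e-04]), 'effort': array([-1.10894625e-04, -6.67843652e+01,  9.84572209e-01, -3.14455569e+01,
       -6.05825102e-02,  4.29583434e-02,  1.35675195e-04]), 'tool_pos': array([ 0.1933293 , -0.59380522,  0.22595951]), 'orientation': array([-1.57092376e+00,  1.56848070e-03, -1.25603375e+00]), 'force': array([-0.0989024 ,  0.97704077,  1.04612351]), 'moment': array([ 0.04307923, -0.00572703,  0.00407662]), 'width': 0.09176409243346911}
scene 56.49510142572302 322.3773970592933 202.33995008886293 ['pixels', 'range_z', 'vertical_fov', 'cx', 'cy', 'camera_from_world'] [[-0.899, 0.215, -0.381, 0.138], [-0.437, -0.476, 0.763, 0.69], [-0.017, 0.853, 0.522, 0.63], [0.0, 0.0, 0.0, 1.0]]
side 44.425001078733104 315.5434396716111 193.45362908866713 ['pixels', 'range_z', 'vertical_fov', 'cx', 'cy', 'camera_from_world'] [[0.998, 0.047, -0.05, 0.424], [-0.068, 0.596, -0.8, -1.3], [-0.008, 0.802, 0.598, 1.078], [0.0, 0.0, 0.0, 1.0]]
wrist 68.39246940668194 319.5924246378785 203.2167385919166 ['pixels', 'range_z', 'vertical_fov', 'cx', 'cy', 'camera_from_world'] [[0.309, 0.91, 0.276, 0.267], [-0.951, 0.296, 0.088, -0.57], [-0.001, -0.289, 0.957, 0.385], [0.0, 0.0, 0.0, 1.0]]
```

View pics/scene0.png

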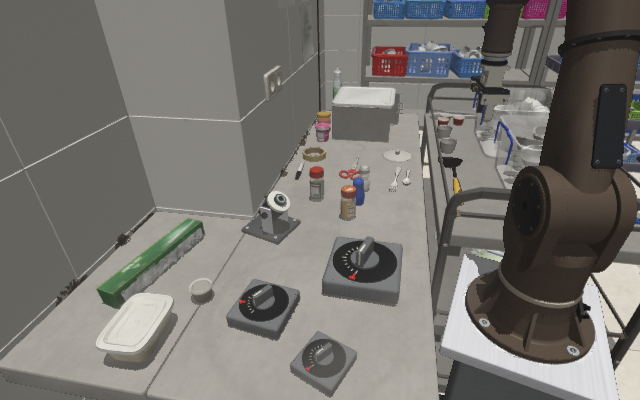

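View pics/side0.png

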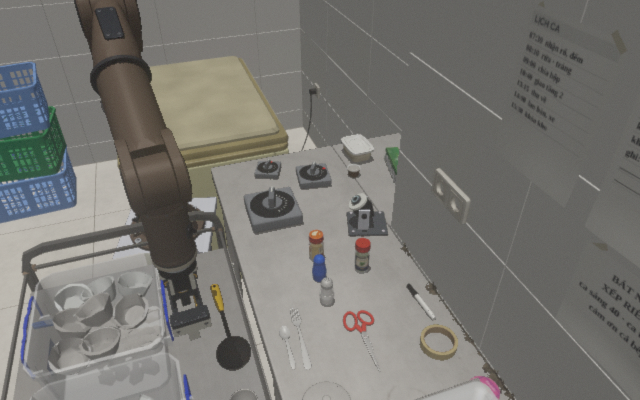

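View pics/wrist0.png

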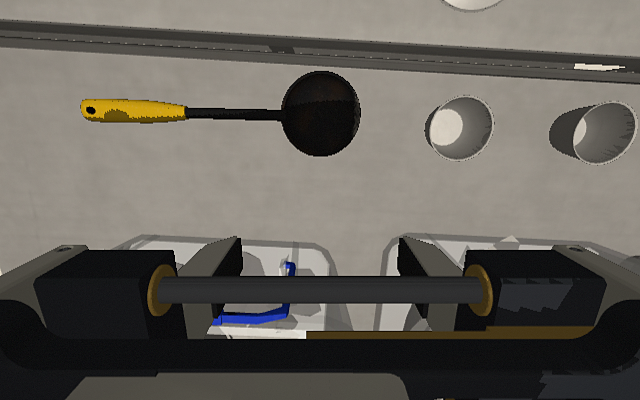

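Scene view: three dimmer boxes, large at (364,266), medium at (264,305) and small at (323,361). The grey-capped glass shaker is at (363,178), the blue look-alike at (358,191), the jars at (316,183) and (348,203), the sauce pot at (201,290) and the camera station at (272,218). Next I'll measure box sizes and enlarge the candidates.

```bash
python3 - <<'E'
from h import *
s=load('scene0'); P=cloud(s)
for nm,(u,v) in dict(big=(364,266),mid=(264,305),small=(323,361)).items():
    # top corners: estimate z near top surface
    w=P[v-45:v+45,u-50:u+50].reshape(-1,3); w=w[np.isfinite(w[:,0])]
    for lo in (0.015,):
        z=w[(w[:,2]>.012)&(w[:,2]<.09)][:,2]
        h,e=np.histogram(z,bins=np.arange(.01,.09,.002)); k=h.argsort()[::-1][:3]; print(nm,[(e[i].round(3),h[i]) for i in k])
# masks of height
im=cv2.imread('pics/scene0.png'); 
a=cv2.resize(im[270:345,215:310],None,fx=6,fy=6,interpolation=cv2.INTER_CUBIC)
b=cv2.resize(im[150:225,300:395],None,fx=6,fy=6,interpolation=cv2.INTER_CUBIC)
cv2.imwrite('pics/cropA.png',a);cv2.imwrite('pics/cropB.png',b)
im=cv2.imread('pics/side0.png'); b=cv2.resize(im[130:310,230:420],None,fx=3.3,fy=3.3,interpolation=cv2.INTER_CUBIC)
cv2.imwrite('pics/cropC.png',b)
E
```

```text
big [(np.float64(0.05), np.int64(1192)), (np.float64(0.048), np.int64(1065)), (np.float64(0.046), np.int64(315))]
mid [(np.float64(0.034), np.int64(982)), (np.float64(0.032), np.int64(551)), (np.float64(0.036), np.int64(228))]
small [(np.float64(0.026), np.int64(1068)), (np.float64(0.024), np.int64(464)), (np.float64(0.028), np.int64(273))]
```

View pics/cropA.png

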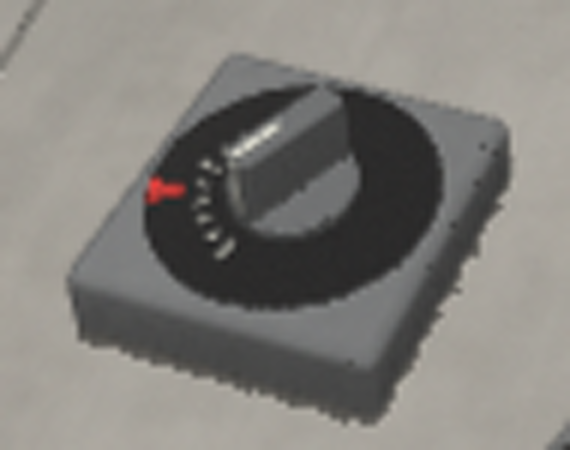

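View pics/cropB.png

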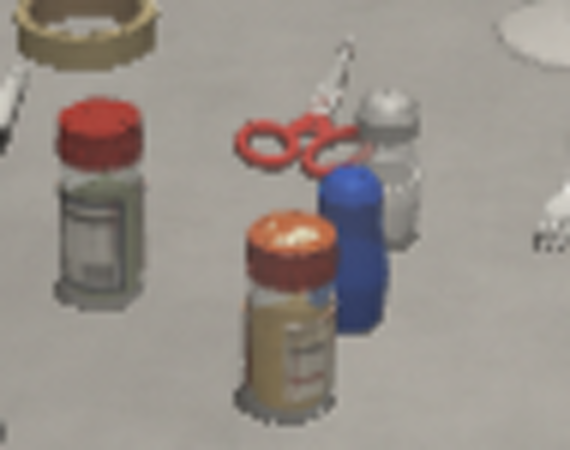

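View pics/cropC.png

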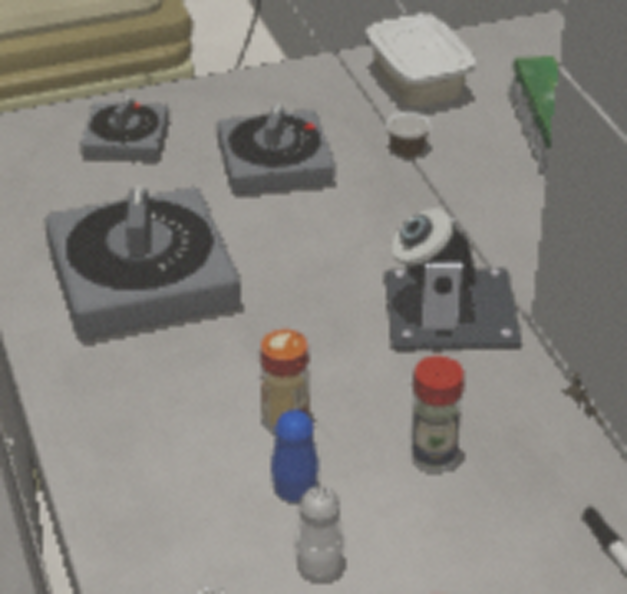

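Box candidates: large top at 50 mm, medium at 34 mm, small at 26 mm. The medium one at (264,305) matches the stated 34 mm and is the middle size, so that is the dimmer. The crops confirm the target shaker as the glass one with a grey cap, scene (363,178). The blue one beside it is the look-alike. The white pointer points lower-left in the scene view and the red rider sits clockwise of it.

```bash
cat > m1.py <<'E'
from h import *
def comps(m,minA=8):
    n,l,st,c=cv2.connectedComponentsWithStats(m.astype(np.uint8)); return [(c[i].round(1).tolist(),int(st[i,4]),l==i) for i in range(1,n) if st[i,4]>=minA]
s=load('scene0'); P=cloud(s); hsv=cv2.cvtColor(s['pixels'],cv2.COLOR_RGB2HSV)
# box top
m=np.zeros((400,640),bool); m[275:340,222:305]=1
m&=(P[...,2]>.0305)&(P[...,2]<.0375)
pts=P[m][:,:2].astype(np.float32); print('rect',cv2.minAreaRect(pts))
# scale
dark=(s['pixels'].max(-1)<60)&m
c=[x for x in comps(dark,100)]
for cc in c:
    ct=max(cv2.findContours(cc[2].astype(np.uint8),0,1)[0],key=len); hull=cv2.convexHull(ct)[:,0]
    q=np.array([onz(s,u,v,.034)[:2] for u,v in hull],np.float32); print('scale',cc[:2],cv2.minEnclosingCircle(q))
red=(hsv[...,1]>150)&((hsv[...,0]<8)|(hsv[...,0]>172)); 
for cc in comps(red,3):
    u,v=cc[0]
    if 225<u<300 and 275<v<340: print('rider',cc[:2],onz(s,u,v,.037))
t=load('side0'); hs=cv2.cvtColor(t['pixels'],cv2.COLOR_RGB2HSV); red=(hs[...,1]>120)&((hs[...,0]<8)|(hs[...,0]>172)) 
for cc in comps(red,3):
    u,v=cc[0]
    if 290<u<340 and 150<v<195: print('rider side',cc[:2],onz(t,u,v,.037))
g=s['pixels'].min(-1)>150
for cc in comps(g,3):
    u,v=cc[0]
    if 225<u<300 and 275<v<340: print('white',cc[:2],onz(s,u,v,.062),pt(s,u,v))
print(pt(s,265,300))
# objects: blue, shaker, jars, cam, via depth in both views
for s in (load('scene0'),load('side0')):
    P=cloud(s); 
    m=(P[...,2]>.02)&(P[...,2]<.13)&(P[...,0]>.1)&(P[...,0]<1.1)&(P[...,1]<.5)&(P[...,1]>-1)
    for cc in comps(m,60):
        p=P[cc[2]]; print(cc[:2],'med',np.median(p,0).round(3),'min',p.min(0).round(3),'max',p.max(0).round(3))
E
python3 m1.py
```

```text
rect ((0.508793830871582, 0.23831290006637573), (0.11908381432294846, 0.11920737475156784), 5.38151741027832)
scale ([264.4, 304.5], 882) ((0.5111706852912903, 0.23707492649555206), 0.05273798853158951)
rider ([241.9, 301.4], 14) [0.55089539 0.25870763 0.037     ]
rider side ([323.0, 168.0], 3) [0.54991033 0.25309692 0.037     ]
white ([225.7, 277.4], 7) [0.60916009 0.23382521 0.062     ] [0.65945145 0.18505543 0.00129299]
white ([234.8, 281.3], 6) [0.58313574 0.23531199 0.062     ] [0.63102222 0.18631797 0.00081465]
white ([239.4, 281.6], 8) [0.57339178 0.2318247  0.062     ] [0.61939411 0.18333583 0.00190589]
white ([257.0, 293.0], 11) [0.51884586 0.2440771  0.062     ] [0.51361332 0.25021445 0.06981501]
[0.50305704 0.24066299 0.04516353]
([145.1, 217.1], 12512) med [0.963 0.116 0.076] min [ 0.75 -1.    0.02] max [1.079 0.5   0.13 ]
([461.9, 178.8], 6890) med [ 0.205 -0.521  0.043] min [ 0.1  -1.    0.02] max [ 0.441 -0.136  0.13 ]
([362.7, 124.5], 1512) med [ 0.664 -0.764  0.08 ] min [ 0.522 -0.901  0.02 ] max [ 0.795 -0.723  0.13 ]
([313.9, 152.0], 117) med [ 0.779 -0.53   0.024]
[... 1821 characters left out ...]
) med [ 0.224 -0.54   0.041] min [ 0.1   -0.726  0.03 ] max [ 0.357 -0.153  0.13 ]
([320.0, 265.2], 953) med [ 0.497 -0.29   0.063] min [ 0.47  -0.395  0.02 ] max [ 0.528 -0.165  0.103]
([361.9, 253.0], 446) med [ 0.623 -0.266  0.079] min [ 0.603 -0.276  0.02 ] max [ 0.648 -0.225  0.112]
([185.6, 305.0], 122) med [ 0.124 -0.393  0.04 ] min [ 0.101 -0.413  0.035] max [ 0.147 -0.361  0.046]
([438.7, 339.8], 370) med [ 0.784 -0.543  0.023] min [ 0.736 -0.587  0.02 ] max [ 0.833 -0.489  0.03 ]
([489.4, 384.6], 217) med [ 0.852 -0.699  0.07 ] min [ 0.81  -0.734  0.065] max [ 0.867 -0.675  0.076]
([164.3, 395.0], 229) med [ 0.136 -0.701  0.117] min [ 0.105 -0.711  0.095] max [ 0.164 -0.695  0.13 ]
```

```bash
cat > plan.py <<'E'
from h import *
def cur():
    st=robot.read_state(); T=np.eye(4); T[:3,:3]=R.from_euler('xyz',st['orientation']).as_matrix(); T[:3,3]=st['tool_pos']; return st,T
def down(yaw): return R.from_euler('xyz',[-np.pi/2,0,yaw]).as_matrix()
def plan(p,Rm,n=None,start=None):
    st,T=cur(); 
    if start is not None: T=start
    D=T[:3,:3].T@Rm; w=R.from_matrix(D).as_rotvec(); d=np.linalg.norm(p-T[:3,3]); a=np.degrees(np.linalg.norm(w))
    if n is None: n=int(np.ceil(max(d/.045,a/8,1)))
    # straight line in world, constant rotation rate
    out=[]
    dR=R.from_rotvec(w/n).as_matrix(); C=T[:3,:3].copy()
    for i in range(n):
        dp=C.T@((p-T[:3,3])/n); out.append(dp); C=C@dR
    print('n',n,'dist',d.round(4),'ang',round(a,2),'rotrow',np.degrees(w/n).round(2).tolist())
    for o in out: print(o.round(4).tolist())
E
python3 - <<'E'
from h import *
s=load('scene0')
a=onz(s,253.3,296.7,.068);b=onz(s,271.7,285.8,.068);print(a,b,np.degrees(np.arctan2(*(a-b)[1::-1])))
from plan import *
plan(np.array([.43,0,.30]),down(np.radians(-50)))
E
```

```text
[0.51578162 0.26072449 0.068     ] [0.49838664 0.21802852 0.068     ] 67.83329002193913
n 15 dist 0.6436 ang 21.97 rotrow [-0.0, -1.46, -0.0]
[-0.0328, -0.0049, 0.0273]
[-0.0321, -0.0049, 0.0281]
[-0.0313, -0.0049, 0.0289]
[-0.0306, -0.0049, 0.0297]
[-0.0298, -0.0049, 0.0305]
[-0.029, -0.0049, 0.0312]
[-0.0282, -0.0049, 0.0319]
[-0.0274, -0.0049, 0.0327]
[-0.0266, -0.0049, 0.0333]
[-0.0257, -0.0049, 0.034]
[-0.0248, -0.0049, 0.0347]
[-0.0239, -0.0049, 0.0353]
[-0.023, -0.0049, 0.0359]
[-0.0221, -0.0049, 0.0365]
[-0.0211, -0.0049, 0.037]
```

Emit:
arm_command([
  {"gripper": 0.0918, "delta_pos": [-0.032, -0.015, 0.027], "angular": [0, -1.5, 0]},
  {"gripper": 0.0918, "delta_pos": [-0.032, -0.015, 0.028], "angular": [0, -1.5, 0]},
  {"gripper": 0.0918, "delta_pos": [-0.031, -0.012, 0.029], "angular": [0, -1.5, 0]},
  {"gripper": 0.0918, "delta_pos": [-0.031, -0.01, 0.03], "angular": [0, -1.5, 0]},
  {"gripper": 0.0918, "delta_pos": [-0.03, -0.005, 0.031], "angular": [0, -1.5, 0]},
  {"gripper": 0.0918, "delta_pos": [-0.029, -0.005, 0.031], "angular": [0, -1.5, 0]},
  {"gripper": 0.0918, "delta_pos": [-0.028, -0.005, 0.032], "angular": [0, -1.5, 0]},
  {"gripper": 0.0918, "delta_pos": [-0.027, -0.005, 0.033], "angular": [0, -1.5, 0]},
])

```text
t: 0.95
tool_pos: [0.3194, -0.2702, 0.2971]
orientation: [-1.574, 0.005, -1.049]
force: [1.0, -1.1, 0.1]
width: 0.0916
```

```bash
python3 - <<'E'
from plan import *
st,T=cur(); print(st['t'],st['tool_pos'],np.degrees(st['orientation']),st['joints'].round(2))
plan(np.array([.47,.10,.27]),down(np.radians(-35)))
E
```

```text
0.95 [ 0.3193748  -0.27020944  0.29708992] [-90.17880163   0.30076386 -60.08894394] [ 0.78  0.05 -0.21  1.91  0.01  1.19 -0.49]
n 9 dist 0.4006 ang 25.09 rotrow [0.01, -2.79, -0.04]
[-0.0273, 0.003, 0.035]
[-0.0256, 0.003, 0.0363]
[-0.0238, 0.003, 0.0375]
[-0.0219, 0.003, 0.0386]
[-0.02, 0.003, 0.0396]
[-0.0181, 0.003, 0.0406]
[-0.0161, 0.003, 0.0414]
[-0.014, 0.003, 0.0421]
[-0.012, 0.003, 0.0428]
```

Emit:
arm_command([
  {"gripper": 0.0918, "delta_pos": [-0.027, 0.003, 0.036], "angular": [0, -3, 0]},
  {"gripper": 0.0918, "delta_pos": [-0.025, 0.003, 0.038], "angular": [0, -3, 0]},
  {"gripper": 0.0918, "delta_pos": [-0.023, 0.003, 0.039], "angular": [0, -3, 0]},
  {"gripper": 0.0918, "delta_pos": [-0.021, 0.003, 0.04], "angular": [0, -3, 0]},
  {"gripper": 0.0918, "delta_pos": [-0.019, 0.003, 0.041], "angular": [0, -3, 0]},
  {"gripper": 0.0918, "delta_pos": [-0.017, 0.003, 0.042], "angular": [0, -3, 0]},
  {"gripper": 0.0918, "delta_pos": [-0.015, 0.003, 0.043], "angular": [0, -3, 0]},
  {"gripper": 0.0918, "delta_pos": [-0.012, 0.003, 0.043], "angular": [0, -3, 0]},
])

```text
t: 1.75
tool_pos: [0.4629, 0.0763, 0.2741]
orientation: [-1.572, -0.0, -0.616]
force: [1.2, -1.8, 0.5]
width: 0.0917
```

```bash
python3 - <<'E'
from plan import *
st,T=cur(); print(st['t'],st['tool_pos'],np.degrees(st['orientation']),st['joints'].round(2))
plan(np.array([.509,.238,.25]),down(np.radians(-22)))
E
```

```text
1.75 [0.46288246 0.07630694 0.27409501] [-9.00570719e+01 -1.52806035e-02 -3.53156350e+01] [ 0.25  0.2  -0.62  1.83  0.13  1.16 -1.02]
n 4 dist 0.1699 ang 13.32 rotrow [0.01, -3.33, 0.0]
[-0.014, 0.006, 0.0397]
[-0.0116, 0.006, 0.0404]
[-0.0093, 0.006, 0.041]
[-0.0069, 0.006, 0.0415]
```

Emit:
arm_command([
  {"gripper": 0.0918, "delta_pos": [-0.014, 0.006, 0.04], "angular": [0, -3.3, 0]},
  {"gripper": 0.0918, "delta_pos": [-0.012, 0.006, 0.04], "angular": [0, -3.3, 0]},
  {"gripper": 0.0918, "delta_pos": [-0.009, 0.006, 0.041], "angular": [0, -3.3, 0]},
  {"gripper": 0.0918, "delta_pos": [-0.007, 0.006, 0.042], "angular": [0, -3.3, 0]},
  {"gripper": 0.0918, "delta_pos": [0, 0, 0], "angular": [0, 0, 0]},
  {"gripper": 0.0918, "delta_pos": [0, 0, 0], "angular": [0, 0, 0]},
])

```text
t: 2.35
tool_pos: [0.5093, 0.2518, 0.2468]
orientation: [-1.57, 0.004, -0.369]
force: [-0.3, -0.4, -0.0]
width: 0.0916
```

```bash
python3 - <<'E'
from plan import *
st,T=cur(); print(st['t'],st['tool_pos'],np.degrees(st['orientation']),st['joints'].round(2))
s=snap('wrist','w1')
im=cv2.imread('pics/w1.png')
print(proj(s,[.509,.238,.068]),proj(s,[.509,.238,.034]))
E
```

```text
2.35 [0.50925088 0.25177339 0.24678201] [-89.968067     0.20986577 -21.12922437] [-0.06  0.42 -0.69  1.64  0.28  1.19 -1.18]
[324.69304985 194.64314163] [324.37420412 187.81403258]
```

View pics/w1.png

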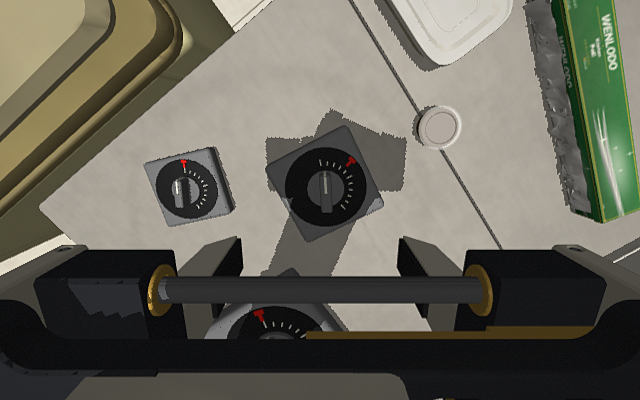

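The wrist view shows the dimmer box at about (325,185). Its white pointer points up, at (325,178), and the red rider is clockwise of it at (350,161). The sauce pot is at (438,128). Now to measure angles.

```bash
cat > dial.py <<'E'
from plan import *
import sys
def dial(tag,show=True):
    s=load(tag); P=cloud(s); hsv=cv2.cvtColor(s['pixels'],cv2.COLOR_RGB2HSV); px=s['pixels'].astype(int)
    c0=proj(s,[.5095,.2375,.036]); 
    H,W=np.mgrid[0:400,0:640]; near=np.hypot(W-c0[0],H-c0[1])<75
    dark=((px.max(-1)<50)&near).astype(np.uint8)
    n,l,st,c=cv2.connectedComponentsWithStats(dark); k=[i for i in range(1,n)]; k=max(k,key=lambda i:st[i,4])
    hull=cv2.convexHull(np.argwhere(l==k)[:,::-1].astype(np.int32))[:,0]
    q=np.array([onz(s,u,v,.034)[:2] for u,v in hull],np.float32); cc,r=cv2.minEnclosingCircle(q)
    el=cv2.fitEllipse(q)
    print('scale circle',np.round(cc,4),round(r,4),'ell',np.round(el[0],4),np.round(el[1],4))
    red=near&(hsv[...,1]>150)&((hsv[...,0]<8)|(hsv[...,0]>172))
    b=np.argwhere(red).mean(0)[::-1]; rp=onz(s,*b,.038); print('rider px',b.round(1),red.sum(),rp.round(4))
    m=near&(P[...,2]>.06)&(P[...,2]<.08)
    bp=np.argwhere(m)[:,::-1]; q=np.array([onz(s,u,v,.068)[:2] for u,v in bp],np.float32); rect=cv2.minAreaRect(q); print('bar',rect,len(bp))
    cb=q.mean(0); w=np.linalg.svd(q-cb,full_matrices=False)[2][0]
    wm=near&(px.min(-1)>140)&m; wp=np.array([onz(s,u,v,.068)[:2] for v,u in np.argwhere(wm)])
    print('white',wm.sum(),wp.mean(0).round(4) if len(wp) else None)
    if len(wp) and w@(wp.mean(0)-cb)<0: w=-w
    ang=np.degrees(np.arctan2(w[1],w[0]))
    if len(wp)>4:
        ww=np.linalg.svd(wp-wp.mean(0))[2][0]; print('white line dir',np.degrees(np.arctan2(ww[1],ww[0])))
    for nm,cx in (('scale',np.array(el[0])),('bar',cb)):
        d=rp[:2]-cx; dw=wp.mean(0)-cx if len(wp) else [1,0]
        print(nm,cx.round(4),'rider ang',np.degrees(np.arctan2(d[1],d[0])).round(2),'r',np.hypot(*d).round(4),'ptr(white)',np.degrees(np.arctan2(dw[1],dw[0])).round(2))
    print('bar ang',ang)
if __name__=='__main__':
    t=sys.argv[1]; im=cv2.imread(f'pics/{t}.png'); s=load(t); u,v=proj(s,[.5095,.2375,.036]).astype(int)
    cv2.imwrite(f'pics/{t}c.png',cv2.resize(im[max(v-65,0):v+65,u-65:u+65],None,fx=4.5,fy=4.5,interpolation=cv2.INTER_CUBIC)); dial(t)
E
python3 dial.py w1
```

```text
scale circle [0.5101 0.2371] 0.0536 ell [0.5099 0.2371] [0.1059 0.1066]
rider px [350.2 161.2] 64 [0.5516 0.2593 0.038 ]
bar ((0.5103696584701538, 0.23902416229248047), (0.046949099749326706, 0.013817297294735909), 72.57554626464844) 440
white 0 None
scale [0.5099 0.2371] rider ang 28.04 r 0.0473 ptr(white) 0.0
bar [0.5104 0.239 ] rider ang 26.26 r 0.046 ptr(white) 0.0
bar ang -107.4257
```

View pics/w1c.png

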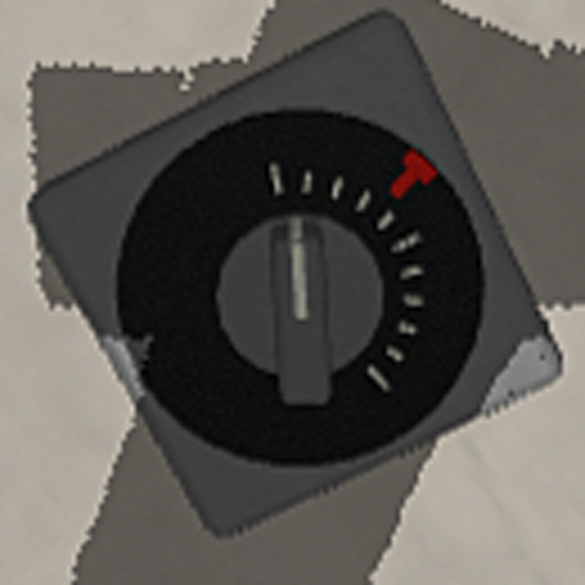

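```bash
python3 - <<'E'
from plan import *
plan(np.array([.5102,.238,.085]),down(np.radians(-17.4)),n=5)
E
```

```text
n 5 dist 0.1625 ang 3.74 rotrow [-0.01, -0.75, -0.04]
[0.0013, 0.0324, -0.0025]
[0.0013, 0.0324, -0.0025]
[0.0012, 0.0324, -0.0026]
[0.0012, 0.0324, -0.0026]
[0.0011, 0.0324, -0.0026]
```

Emit:
arm_command([
  {"gripper": 0.05, "delta_pos": [0.001, 0.032, -0.0025], "angular": [0, -0.75, 0]},
  {"gripper": 0.05, "delta_pos": [0.001, 0.032, -0.0025], "angular": [0, -0.75, 0]},
  {"gripper": 0.05, "delta_pos": [0.001, 0.032, -0.0025], "angular": [0, -0.75, 0]},
  {"gripper": 0.05, "delta_pos": [0.001, 0.032, -0.0025], "angular": [0, -0.75, 0]},
  {"gripper": 0.05, "delta_pos": [0.001, 0.03, -0.0025], "angular": [0, -0.75, 0]},
  {"gripper": 0.05, "delta_pos": [0, 0, 0], "angular": [0, 0, 0]},
], newtons=12)

```text
t: 3.0
tool_pos: [0.5119, 0.2297, 0.0871]
orientation: [-1.57, -0.003, -0.314]
force: [0.4, -0.1, 0.3]
width: 0.0512
```

```bash
python3 - <<'E'
from plan import *
st,T=cur(); print(st['t'],st['tool_pos'],np.degrees(st['orientation']),st['force'])
plan(np.array([.5102,.238,.046]),down(np.radians(-17.4)),n=2)
E
```

```text
3.0 [0.51190795 0.22967669 0.08711097] [-89.9552322   -0.19984182 -17.98965461] [ 0.41862409 -0.07839578  0.30874428]
n 2 dist 0.042 ang 0.62 rotrow [-0.02, -0.29, 0.1]
[-0.0022, 0.0206, 0.0037]
[-0.0021, 0.0206, 0.0037]
```

Emit:
arm_command([
  {"gripper": 0.04, "delta_pos": [-0.002, 0.015, 0.004], "angular": [0, -0.3, 0]},
  {"gripper": 0.04, "delta_pos": [-0.002, 0.012, 0.003], "angular": [0, -0.3, 0]},
  {"gripper": 0.04, "delta_pos": [0, 0.01, 0], "angular": [0, 0, 0]},
  {"gripper": 0.04, "delta_pos": [0, 0, 0], "angular": [0, 0, 0]},
])

```text
t: 3.4
tool_pos: [0.5128, 0.2375, 0.0515]
orientation: [-1.567, -0.008, -0.307]
force: [0.7, 0.1, 0.1]
width: 0.0397
```

```bash
python3 - <<'E'
from plan import *
st,T=cur(); print(st['t'],st['tool_pos'],np.degrees(st['orientation']),st['force'])
plan(np.array([.5102,.238,.046]),down(np.radians(-17.4)),n=1)
E
```

```text
3.4 [0.51277449 0.23745359 0.0515329 ] [-89.80397189  -0.450434   -17.60915998] [0.73771003 0.08278174 0.09730538]
n 1 dist 0.0061 ang 0.53 rotrow [-0.2, -0.21, 0.45]
[-0.0027, 0.0055, -0.0003]
```

Now the final step down, then close.

Emit:
arm_command([
  {"gripper": 0.04, "delta_pos": [-0.003, 0.006, 0], "angular": [-0.2, -0.2, 0.4]},
  {"gripper": 0.04, "delta_pos": [0, 0, 0], "angular": [0, 0, 0]},
  {"gripper": 0.005, "delta_pos": [0, 0, 0], "angular": [0, 0, 0]},
  {"gripper": 0.005, "delta_pos": [0, 0, 0], "angular": [0, 0, 0]},
  {"gripper": 0.005, "delta_pos": [0, 0, 0], "angular": [0, 0, 0]},
  {"gripper": 0.005, "delta_pos": [0, 0, 0], "angular": [0, 0, 0]},
], newtons=12)

```text
t: 4.0
tool_pos: [0.5114, 0.2395, 0.0471]
orientation: [-1.569, -0.003, -0.303]
force: [-0.3, 0.8, -5.1]
width: 0.0138
```

```bash
python3 - <<'E'
from plan import *
st,T=cur(); print(st['t'],st['tool_pos'],np.degrees(st['orientation']),st['force'],st['moment'],st['width'],st['joints'].round(2))
E
```

```text
4.0 [0.51143574 0.23949044 0.0470736 ] [-89.87839947  -0.1954657  -17.38501905] [-0.29042952  0.76762809 -5.137177  ] [0.48471924 0.51110296 0.03592268] 0.013767696533117775 [-0.12  0.63 -0.59  1.87  0.48  0.79 -1.27]
```

Emit:
arm_command([
  {"gripper": 0.005, "delta_pos": [0, 0, 0], "angular": [0, 6.5, 0]},
  {"gripper": 0.005, "delta_pos": [0, 0, 0], "angular": [0, 6.5, 0]},
  {"gripper": 0.005, "delta_pos": [0, 0, 0], "angular": [0, 6.5, 0]},
  {"gripper": 0.005, "delta_pos": [0, 0, 0], "angular": [0, 6.5, 0]},
  {"gripper": 0.005, "delta_pos": [0, 0, 0], "angular": [0, 6.5, 0]},
  {"gripper": 0.005, "delta_pos": [0, 0, 0], "angular": [0, 6.5, 0]},
  {"gripper": 0.005, "delta_pos": [0, 0, 0], "angular": [0, 0, 0]},
])

```text
t: 4.7
tool_pos: [0.5125, 0.2386, 0.0471]
orientation: [-1.566, -0.001, -1.012]
force: [-0.1, 0.5, -2.7]
width: 0.0142
```

```bash
python3 - <<'E'
from plan import *
st,T=cur(); print(st['t'],st['tool_pos'],np.degrees(st['orientation']),st['force'],st['moment'],st['width'],st['joints'].round(2))
plan(np.array([.5105,.239,.047]),down(np.radians(-62.7)),n=1)
E
```

```text
4.7 [0.51252269 0.23864798 0.04707867] [-8.97080810e+01 -7.90300995e-02 -5.79779791e+01] [-0.09037209  0.48440078 -2.71863913] [ 0.16174329 -0.09814142 -0.03710976] 0.014162046624472575 [-0.24  0.59 -0.41  1.88  0.33  0.74 -1.85]
n 1 dist 0.0021 ang 4.73 rotrow [-0.3, 4.72, 0.07]
[-0.0014, 0.0001, -0.0015]
```

Emit:
arm_command([
  {"gripper": 0.005, "delta_pos": [-0.001, 0, -0.0015], "angular": [-0.3, 4.5, 0]},
  {"gripper": 0.005, "delta_pos": [0, 0, 0], "angular": [0, 0, 0]},
  {"gripper": 0.005, "delta_pos": [0, 0, 0], "angular": [0, 0, 0]},
])

```text
t: 5.0
tool_pos: [0.5126, 0.2385, 0.0471]
orientation: [-1.568, -0.002, -1.084]
force: [-0.1, 0.1, -0.4]
width: 0.014
```

```bash
python3 - <<'E'
from plan import *
st,T=cur(); print(st['t'],st['tool_pos'],np.degrees(st['orientation']),st['force'],st['width'])
E
```

```text
5.0 [0.51261799 0.23854521 0.04709582] [-89.84678011  -0.1198001  -62.09196303] [-0.12549763  0.08164652 -0.40539628] 0.013980413370992368
```

Emit:
arm_command([
  {"gripper": 0.04, "delta_pos": [0, 0, 0], "angular": [0, 0.6, 0]},
  {"gripper": 0.05, "delta_pos": [0, 0, 0], "angular": [0, 0, 0]},
  {"gripper": 0.06, "delta_pos": [0, -0.03, 0], "angular": [0, 0, 0]},
  {"gripper": 0.0918, "delta_pos": [0, -0.045, 0], "angular": [0, 0, 0]},
  {"gripper": 0.0918, "delta_pos": [0, -0.045, 0], "angular": [0, 0, 0]},
  {"gripper": 0.0918, "delta_pos": [0, -0.01, 0], "angular": [0, 0, 0]},
  {"gripper": 0.0918, "delta_pos": [0, 0, 0], "angular": [0, 0, 0]},
])

```text
t: 5.7
tool_pos: [0.5105, 0.2385, 0.181]
orientation: [-1.572, -0.001, -1.084]
force: [-0.2, -0.2, -0.5]
width: 0.0654
```

```bash
python3 - <<'E'
from plan import *
st,T=cur(); print(st['t'],st['tool_pos'],np.degrees(st['orientation']),st['force'],st['width'])
snap('wrist','w2'); snap('scene','s2')
E
python3 dial.py w2
```

```text
5.7 [0.51054819 0.23852451 0.18098571] [-9.00430137e+01 -6.77838147e-02 -6.21350934e+01] [-0.21681617 -0.19171981 -0.52989438] 0.06535553484407508
scale circle [0.5098 0.2375] 0.0533 ell [0.5097 0.2375] [0.106  0.1062]
rider px [320.8 146.7] 91 [0.552  0.2593 0.038 ]
bar ((0.5115705132484436, 0.23841752111911774), (0.04684065654873848, 0.01275034248828888), 27.817947387695312) 649
white 0 None
scale [0.5097 0.2375] rider ang 27.25 r 0.0476 ptr(white) 0.0
bar [0.5114 0.2384] rider ang 27.26 r 0.0456 ptr(white) 0.0
bar ang -152.11281
```

View pics/w2c.png

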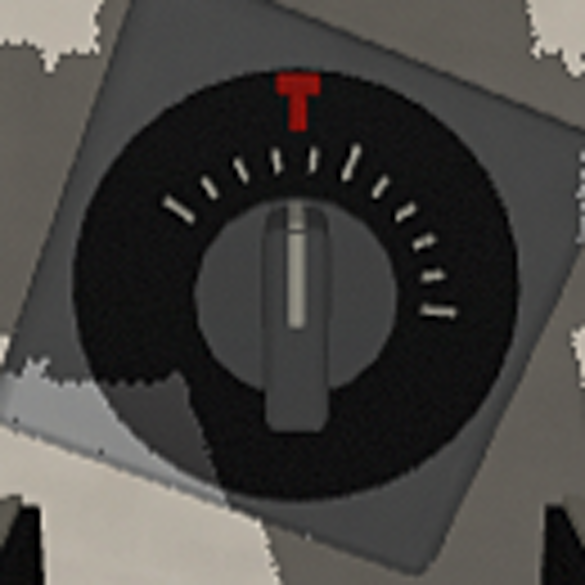

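View pics/s2.png

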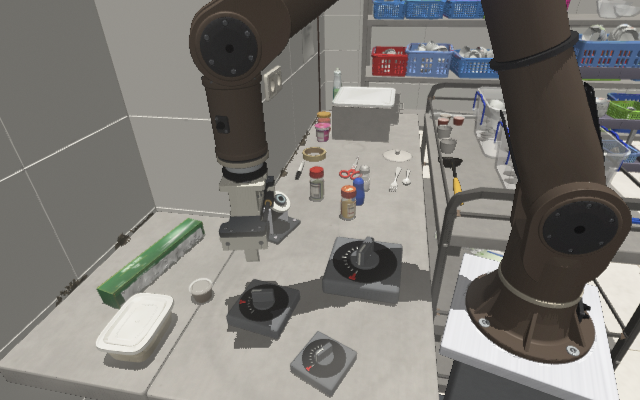

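The crop confirms the dial: bar at 27.8° against rider 27.3°, and the pointer lines up with the red T at the top. The rider stayed at (0.552, 0.259), and the dial is released. Next I'll locate the shaker, its neighbours and the camera.

```bash
python3 - <<'E'
from h import *
for t,box in (('scene0',(352,160,376,198)),('side0',(312,270,342,310))):
    s=load(t);P=cloud(s);u0,v0,u1,v1=box
    p=P[v0:v1,u0:u1].reshape(-1,3);c=s['pixels'][v0:v1,u0:u1].reshape(-1,3).astype(int)
    k=(p[:,2]>.012)&(p[:,2]<.12)&(c.max(1)-c.min(1)<40); p=p[k]
    for z in np.arange(.01,.1,.01):
        q=p[(p[:,2]>=z)&(p[:,2]<z+.01)]
        if len(q)>3: print(t,z.round(2),len(q),q.min(0).round(3),q.max(0).round(3),q.mean(0).round(3))
    for z in ():pass
def comps(m,minA=8):
    n,l,st,c=cv2.connectedComponentsWithStats(m.astype(np.uint8)); return [(c[i].round(1).tolist(),int(st[i,4]),l==i) for i in range(1,n) if st[i,4]>=minA]
for t in ('scene0','side0'):
    s=load(t);P=cloud(s);hsv=cv2.cvtColor(s['pixels'],cv2.COLOR_RGB2HSV)
    for nm,m in (('blue',(hsv[...,0]>105)&(hsv[...,0]<125)&(hsv[...,1]>150)),('red',(hsv[...,1]>140)&((hsv[...,0]<12)|(hsv[...,0]>172)))):
        m=m&(P[...,0]>.4)&(P[...,0]<.7)&(P[...,1]>-.5)&(P[...,1]<-.1)&(P[...,2]>.03)
        for c in comps(m,40):
            p=P[c[2]];print(t,nm,c[:2],p.min(0).round(3),p.max(0).round(3),p.mean(0).round(3))
E
```

```text
scene0 0.01 11 [ 0.488 -0.367  0.012] [ 0.5   -0.349  0.018] [ 0.493 -0.358  0.015]
scene0 0.02 16 [ 0.472 -0.367  0.021] [ 0.502 -0.274  0.029] [ 0.492 -0.349  0.025]
scene0 0.03 26 [ 0.473 -0.376  0.03 ] [ 0.501 -0.275  0.04 ] [ 0.49  -0.346  0.035]
scene0 0.04 20 [ 0.474 -0.366  0.04 ] [ 0.506 -0.255  0.049] [ 0.495 -0.347  0.045]
scene0 0.05 36 [ 0.477 -0.37   0.051] [ 0.523 -0.257  0.06 ] [ 0.5   -0.341  0.055]
scene0 0.06 40 [ 0.476 -0.372  0.06 ] [ 0.524 -0.257  0.07 ] [ 0.498 -0.327  0.065]
scene0 0.07 48 [ 0.469 -0.37   0.07 ] [ 0.518 -0.18   0.08 ] [ 0.497 -0.317  0.075]
scene0 0.08 47 [ 0.47  -0.377  0.08 ] [ 0.52  -0.175  0.09 ] [ 0.499 -0.329  0.085]
scene0 0.09 9 [ 0.469 -0.368  0.09 ] [ 0.514 -0.179  0.097] [ 0.492 -0.285  0.092]
side0 0.01 35 [ 0.477 -0.391  0.013] [ 0.527 -0.287  0.02 ] [ 0.501 -0.349  0.016]
side0 0.02 51 [ 0.474 -0.395  0.02 ] [ 0.527 -0.279  0.03 ] [ 0.504 -0.355  0.025]
side0 0.03 49 [ 0.474 -0.394  0.03 ] [ 0.527 -0.281  0.04 ] [ 0.505 -0.376  0.035]
side0 0.04 45 [ 0.491 -0.392  0.04 ] [ 0.528 -0.29   0.05 ] [ 0.509 -0.381  0.044]
side0 0.05 43 [ 0.491 -0.392  0.05 ] [ 0.524 -0.369  0.06 ] [ 0.507 -0.383  0.054]
side0 0.06 31 [ 0.494 -0.391  0.06 ] [ 0.524 -0.374  0.07 ] [ 0.508 -0.384  0.065]
side0 0.07 38 [ 0.493 -0.391  0.071] [ 0.524 -0.363  0.08 ] [ 0.509 -0.382  0.076]
side0 0.08 71 [ 0.494 -0.39   0.08 ] [ 0.524 -0.357  0.09 ] [ 0.509 -0.375  0.085]
side0 0.09 4 [ 0.502 -0.382  0.09 ] [ 0.506 -0.367  0.093] [ 0.504 -0.375  0.091]
scene0 red ([315.9, 169.8], 73) [ 0.605 -0.264  0.102] [ 0.642 -0.225  0.11 ] [ 0.624 -0.242  0.108]
side0 red ([362.5, 242.8], 107) [ 0.605 -0.27   0.102] [ 0.644 -0.225  0.112] [ 0.625 -0.252  0.107]
```

```bash
python3 - <<'E'
from plan import *
plan(np.array([.50,-.10,.30]),down(0),n=10)
E
```

```text
n 10 dist 0.3592 ang 62.14 rotrow [0.02, -6.21, -0.0]
[0.0294, -0.012, -0.0167]
[0.0275, -0.012, -0.0198]
[0.0252, -0.012, -0.0226]
[0.0226, -0.012, -0.0252]
[0.0197, -0.012, -0.0275]
[0.0166, -0.012, -0.0295]
[0.0133, -0.012, -0.0311]
[0.0099, -0.0121, -0.0324]
[0.0063, -0.0121, -0.0332]
[0.0027, -0.0121, -0.0337]
```

Emit:
arm_command([
  {"gripper": 0.0918, "delta_pos": [0.029, -0.025, -0.017], "angular": [0, -6.2, 0]},
  {"gripper": 0.0918, "delta_pos": [0.028, -0.025, -0.02], "angular": [0, -6.2, 0]},
  {"gripper": 0.0918, "delta_pos": [0.025, -0.02, -0.023], "angular": [0, -6.2, 0]},
  {"gripper": 0.0918, "delta_pos": [0.023, -0.02, -0.025], "angular": [0, -6.2, 0]},
  {"gripper": 0.0918, "delta_pos": [0.02, -0.015, -0.028], "angular": [0, -6.2, 0]},
  {"gripper": 0.0918, "delta_pos": [0.017, -0.01, -0.03], "angular": [0, -6.2, 0]},
  {"gripper": 0.0918, "delta_pos": [0.013, 0, -0.031], "angular": [0, -6.2, 0]},
  {"gripper": 0.0918, "delta_pos": [0.01, 0, -0.032], "angular": [0, -6.2, 0]},
])

```text
t: 6.6
tool_pos: [0.5002, -0.0396, 0.2838]
orientation: [-1.58, 0.025, -0.173]
force: [1.1, 0.3, -0.7]
width: 0.0919
```

```bash
python3 - <<'E'
from plan import *
st,T=cur(); print(st['t'],st['tool_pos'],np.degrees(st['orientation']),st['force'],st['width'],st['joints'].round(2))
plan(np.array([.50,-.12,.30]),down(0))
E
```

```text
6.6 [ 0.50016725 -0.03963999  0.28381384] [-90.55000802   1.425572    -9.93443217] [ 1.0826374   0.3022988  -0.72254841] 0.09186482051535573 [ 0.41  0.26 -0.55  1.72  0.14  1.23 -0.35]
n 2 dist 0.082 ang 10.04 rotrow [0.21, -4.96, -0.73]
[0.0066, -0.0079, -0.0397]
[0.0033, -0.008, -0.0401]
```

Emit:
arm_command([
  {"gripper": 0.0918, "delta_pos": [0.0066, -0.008, -0.04], "angular": [0.2, -5, -0.7]},
  {"gripper": 0.0918, "delta_pos": [0.003, -0.008, -0.04], "angular": [0.2, -4, -0.7]},
  {"gripper": 0.0918, "delta_pos": [0, 0, 0], "angular": [0, 0, 0]},
  {"gripper": 0.0918, "delta_pos": [0, 0, 0], "angular": [0, 0, 0]},
])

```text
t: 7.0
tool_pos: [0.4961, -0.1302, 0.2923]
orientation: [-1.57, 0.013, -0.013]
force: [-0.4, 1.1, -1.0]
width: 0.0918
```

```bash
python3 - <<'E'
from plan import *
st,T=cur(); print(st['t'],st['tool_pos'],np.degrees(st['orientation']),st['qvel'].round(3))
snap('wrist','w3')
E
```

```text
7.0 [ 0.49605397 -0.13016784  0.29225913] [-89.95443327   0.75222695  -0.77188958] [ 0.045  0.02   0.03   0.003  0.024 -0.005  0.037]
```

View pics/w3.png

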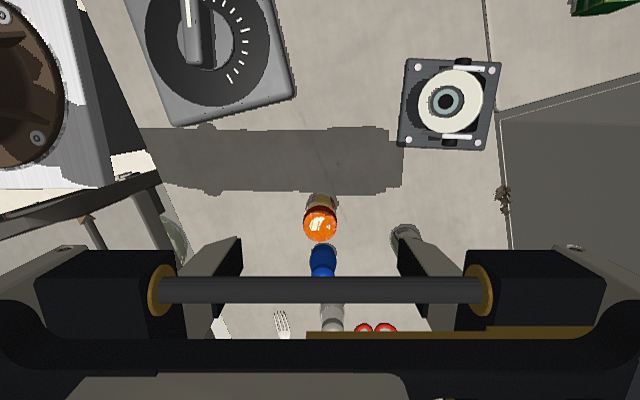

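Wrist view: camera station at (450,105) with its white ring at (451,100), the lens inside it at (446,100) and four base screws. The jars, blue shaker and glass shaker are in a column at about u=325. Next I'll measure the lens.

```bash
cat > cam.py <<'E'
from h import *
s=load('w3'); P=cloud(s); px=s['pixels'].astype(int)
H,W=np.mgrid[0:400,0:640]; near=(W>390)&(W<510)&(H>50)&(H<160)
# ring
m=near&(px.min(-1)>165)&(P[...,2]>.07)
n,l,st,c=cv2.connectedComponentsWithStats(m.astype(np.uint8)); 
for i in range(1,n):
    if st[i,4]>30: print('comp',c[i].round(1),st[i])
k=1+st[1:,4].argmax(); m=l==k; me=cv2.erode(m.astype(np.uint8),np.ones((3,3)))>0
q=P[me]; c0=np.median(q,0); 
for _ in range(5):
    U,S,V=np.linalg.svd(q-q.mean(0),full_matrices=False); nrm=V[2]*np.sign(V[2][2]); r=(q-q.mean(0))@nrm; q=q[np.abs(r)<max(2*r.std(),.001)]
print('ring n',len(q),'mean',q.mean(0).round(4),'normal',nrm.round(3),'tilt',np.degrees(np.arccos(nrm[2])).round(1),'az',np.degrees(np.arctan2(nrm[1],nrm[0])).round(1),'res',r.std().round(4))
cnt=cv2.findContours(m.astype(np.uint8),0,1)[0]; cnt=cv2.convexHull(max(cnt,key=len)); el=cv2.fitEllipse(cnt); print('ring ellipse px',el)
# ring centre: outer hull rays to ring plane, circle
o=q.mean(0); pts=[]
for u,v in cnt[:,0]:
    a,d=ray(s,u,v); pts.append(a+d*((o-a)@nrm)/(d@nrm))
pts=np.array(pts); e1=np.cross(nrm,[0,1,0]);e1/=np.linalg.norm(e1);e2=np.cross(nrm,e1)
uv=np.stack([(pts-o)@e1,(pts-o)@e2],1).astype(np.float32); ce=cv2.fitEllipse(uv); cc=o+e1*ce[0][0]+e2*ce[0][1]; print('ring centre',cc.round(4),'diam',ce[1])
# base plate
m2=near&(P[...,2]>.006)&(P[...,2]<.018); print('plate',cv2.minAreaRect(P[m2][:,:2].astype(np.float32)))
m3=near&(px.max(-1)<110)&(P[...,2]<.02)
cn=cv2.findContours((near&(P[...,2]>.006)).astype(np.uint8),0,1)[0]; cn=cv2.convexHull(max(cn,key=len))[:,0]
print('plate hull',cv2.minAreaRect(np.array([onz(s,u,v,.012)[:2] for u,v in cn],np.float32)))
# lens
for v in range(90,112,3): print(v,[ (round(float((P[v,u]-cc)@nrm),3)) for u in range(430,468,3)])
cv2.imwrite('pics/w3c.png',cv2.resize(s['pixels'][45:165,390:515,::-1],None,fx=4.7,fy=4.7,interpolation=cv2.INTER_CUBIC))
E
python3 cam.py
```

```text
comp [453.2  98.7] [ 418   65   67   68 2328]
comp [456.3 136.2] [442 134  30   6 133]
ring n 1565 mean [ 0.6401 -0.0399  0.1068] normal [-0.571  0.033  0.82 ] tilt 34.9 az 176.7 res 0.0006
ring ellipse px ((453.41558837890625, 97.2886734008789), (58.270774841308594, 81.2796630859375), 45.93329620361328)
ring centre [ 0.6388 -0.0371  0.1058] diam (0.06562390178442001, 0.07731662690639496)
plate ((0.6886010766029358, -0.04876274615526199), (0.13063441216945648, 0.16252198815345764), 86.61540222167969)
plate hull ((0.6716060638427734, -0.04133196175098419), (0.12208252400159836, 0.13016445934772491), 86.72911834716797)
90 [0.0, -0.001, -0.001, 0.009, 0.009, 0.01, 0.01, 0.011, 0.01, 0.011, 0.003, -0.0, 0.0]
93 [-0.002, -0.001, 0.01, 0.01, 0.01, 0.01, 0.011, 0.011, 0.01, 0.01, 0.01, 0.0, 0.0]
96 [-0.001, 0.011, 0.011, 0.012, 0.012, 0.012, 0.01, 0.011, 0.011, 0.01, 0.009, 0.004, -0.001]
99 [0.0, 0.01, 0.011, 0.011, 0.01, 0.01, 0.012, 0.011, 0.009, 0.011, 0.009, 0.005, 0.002]
102 [0.01, 0.01, 0.011, 0.01, 0.012, 0.012, 0.011, 0.012, 0.009, 0.009, 0.01, 0.006, 0.0]
105 [0.012, 0.011, 0.01, 0.012, 0.013, 0.011, 0.011, 0.011, 0.012, 0.012, 0.009, 0.0, -0.001]
108 [0.01, 0.01, 0.01, 0.01, 0.01, 0.01, 0.012, 0.01, 0.011, 0.011, 0.007, 0.001, 0.0]
111 [-0.0, 0.011, 0.01, 0.01, 0.01, 0.011, 0.01, 0.011, 0.01, 0.009, 0.002, -0.0, -0.0]
```

View pics/w3c.png

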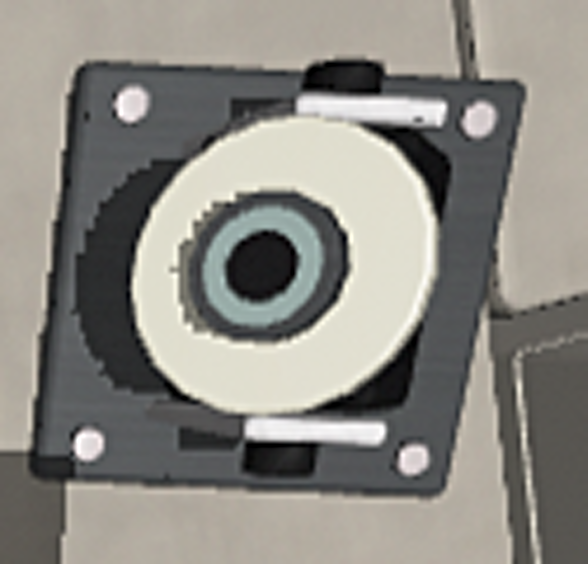

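```bash
cat >> cam.py <<'E'
print('----')
n=np.array([-np.sin(np.radians(35))*np.cos(np.radians(3.3)),np.sin(np.radians(35))*np.sin(np.radians(3.3)),np.cos(np.radians(35))])
o=q.mean(0)+n*.011
hsv=cv2.cvtColor(s['pixels'],cv2.COLOR_RGB2HSV)
mm=(W>425)&(W<470)&(H>80)&(H<120)&(hsv[...,0]>75)&(hsv[...,0]<110)&(hsv[...,1]>25)&(px.min(-1)>90)
b=np.argwhere(mm)[:,::-1]; el=cv2.fitEllipse(cv2.convexHull(b.astype(np.int32))); print('annulus',len(b),el)
def hit(u,v):
    a,d=ray(s,u,v); return a+d*((o-a)@n)/(d@n)
L=hit(*el[0]); print('lens front',L.round(4),'view',(L+.1*n).round(4),'axis',n.round(4))
mb=(W>430)&(W<462)&(H>85)&(H<118)&(np.abs((P-q.mean(0))@n-.011)<.0025); print('front pts',P[mb].mean(0).round(4),mb.sum())
for t in ('scene0','side0'):
    S=load(t); print(t,proj(S,L).round(1))
E
python3 cam.py | sed -n '/----/,$p'
python3 - <<'E'
import cv2,numpy as np
for t,(u,v) in (('scene0',(279,202)),('side0',(358,204))):
    im=cv2.imread(f'pics/{t}.png'); c=cv2.resize(im[v-25:v+25,u-30:u+30],None,fx=8,fy=8,interpolation=cv2.INTER_CUBIC); cv2.imwrite(f'pics/{t}_lens.png',c)
E
```

```text
----
annulus 292 ((445.28631591796875, 101.27876281738281), (23.032304763793945, 26.594533920288086), 42.78908920288086)
lens front [ 0.63   -0.0399  0.1132] view [ 0.5727 -0.0366  0.1951] axis [-0.5726  0.033   0.8192]
front pts [ 0.6307 -0.0401  0.1129] 792
scene0 [280.5 197.9]
side0 [354.8 197.3]
```

View pics/scene0_lens.png

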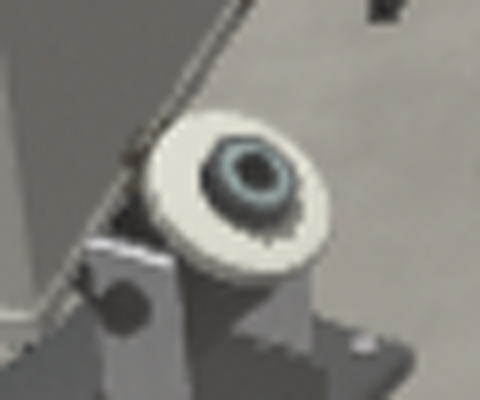

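View pics/side0_lens.png

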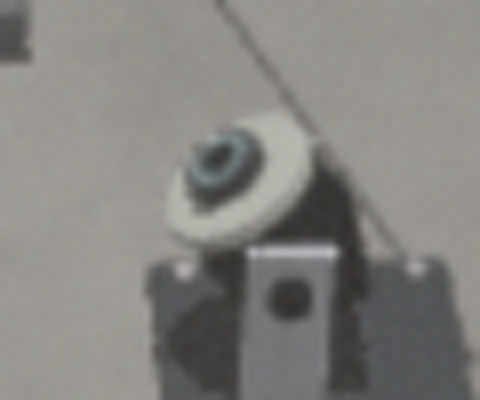

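Both other views agree with the lens position to within 2 px. Lens front ≈ (0.6305, -0.040, 0.112), axis ≈ (-0.573, 0.033, 0.819), view point ≈ (0.573, -0.037, 0.194). Now to look down at the shaker.

Emit:
arm_command([
  {"gripper": 0.0918, "delta_pos": [0.003, 0.003, -0.04], "angular": [0, -0.8, -0.8]},
  {"gripper": 0.0918, "delta_pos": [0.003, 0.003, -0.045], "angular": [0, 0, 0]},
  {"gripper": 0.0918, "delta_pos": [0.002, 0.003, -0.045], "angular": [0, 0, 0]},
  {"gripper": 0.0918, "delta_pos": [0.001, 0.003, -0.045], "angular": [0, 0, 0]},
  {"gripper": 0.0918, "delta_pos": [0, 0.003, -0.04], "angular": [0, 0, 0]},
  {"gripper": 0.0918, "delta_pos": [0, 0, -0.02], "angular": [0, 0, 0]},
  {"gripper": 0.0918, "delta_pos": [0, 0, 0], "angular": [0, 0, 0]},
  {"gripper": 0.0918, "delta_pos": [0, 0, 0], "angular": [0, 0, 0]},
])

```text
t: 7.85
tool_pos: [0.5093, -0.3603, 0.2669]
orientation: [-1.562, 0.008, 0.018]
force: [-0.7, 1.5, -0.2]
width: 0.0917
```

```bash
python3 - <<'E'
from plan import *
st,T=cur(); print(st['t'],st['tool_pos'],np.degrees(st['orientation']),st['qvel'].round(3),st['joints'].round(2))
s=snap('wrist','w4')
print(proj(s,[.508,-.371,.09]),proj(s,[.508,-.371,0]))
E
```

```text
7.85 [ 0.50929981 -0.36033454  0.26693034] [-89.48623656   0.47308602   1.0095272 ] [-0.003  0.017  0.002 -0.002  0.005 -0.003 -0.006] [ 0.81  0.45 -0.42  1.48  0.18  1.26  0.39]
[320.12574036 194.61359672] [320.58463802 179.21639669]
```

View pics/w4.png

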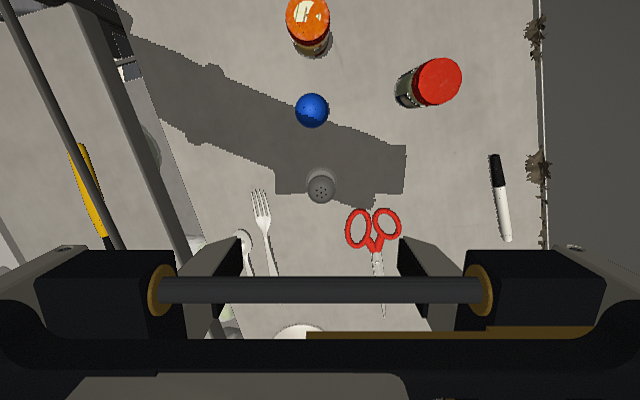

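Wrist view: the glass shaker with perforated grey cap is at (320,190), the blue one at (311,110), the jars at (308,25) and (435,82), and the scissors at (373,230) clear of the finger path.

```bash
python3 - <<'E'
from plan import *
s=load('w4');P=cloud(s)
H,W=np.mgrid[0:400,0:640]
for nm,(u,v) in dict(shk=(320,190),blue=(311,110)).items():
    near=(np.hypot(W-u,H-v)<32)&(P[...,2]>.004)
    for lo,hi in ((.004,.02),(.02,.04),(.04,.06),(.06,.07),(.07,.078),(.078,.084),(.084,.1)):
        q=P[near&(P[...,2]>=lo)&(P[...,2]<hi)]
        if len(q)>5:
            print(nm,lo,len(q),q.min(0).round(3),q.max(0).round(3),'c',cv2.minEnclosingCircle(q[:,:2].astype(np.float32)))
E
python3 -c "
import cv2
im=cv2.imread('pics/w4.png');cv2.imwrite('pics/w4c.png',cv2.resize(im[80:230,260:420],None,fx=4,fy=4,interpolation=cv2.INTER_CUBIC))"
```

```text
shk 0.004 43 [ 0.463 -0.43   0.004] [ 0.551 -0.341  0.02 ] c ((0.5083732604980469, -0.38690680265426636), 0.04681888967752457)
shk 0.02 90 [ 0.488 -0.377  0.02 ] [ 0.529 -0.347  0.04 ] c ((0.5086851119995117, -0.3675607740879059), 0.02142956666648388)
shk 0.04 181 [ 0.489 -0.373  0.04 ] [ 0.529 -0.348  0.06 ] c ((0.5086464285850525, -0.3681419789791107), 0.020441491156816483)
shk 0.06 44 [ 0.492 -0.364  0.06 ] [ 0.524 -0.351  0.07 ] c ((0.508082389831543, -0.3620936870574951), 0.015989799052476883)
shk 0.07 26 [ 0.493 -0.362  0.071] [ 0.525 -0.351  0.078] c ((0.5087023973464966, -0.36218369007110596), 0.015991969034075737)
shk 0.078 149 [ 0.492 -0.384  0.078] [ 0.525 -0.352  0.084] c ((0.5088260769844055, -0.3681708574295044), 0.01716703735291958)
shk 0.084 452 [ 0.495 -0.382  0.084] [ 0.523 -0.353  0.092] c ((0.5087506771087646, -0.36787381768226624), 0.015218705870211124)
blue 0.004 23 [ 0.456 -0.312  0.004] [ 0.53  -0.24   0.005] c ((0.4922896921634674, -0.27806493639945984), 0.03846513852477074)
blue 0.02 60 [ 0.474 -0.297  0.031] [ 0.516 -0.254  0.04 ] c ((0.4946379065513611, -0.27555879950523376), 0.021638790145516396)
blue 0.04 121 [ 0.476 -0.295  0.04 ] [ 0.515 -0.256  0.06 ] c ((0.4950104355812073, -0.2756609320640564), 0.02047789841890335)
blue 0.07 8 [ 0.48  -0.292  0.077] [ 0.512 -0.264  0.078] c ((0.4946616291999817, -0.27531200647354126), 0.017189566045999527)
blue 0.078 194 [ 0.478 -0.292  0.078] [ 0.512 -0.259  0.084] c ((0.4946940839290619, -0.27531948685646057), 0.017116857692599297)
blue 0.084 559 [ 0.481 -0.29   0.084] [ 0.509 -0.26   0.092] c ((0.4945695102214813, -0.27507930994033813), 0.015085920691490173)
```

View pics/w4c.png

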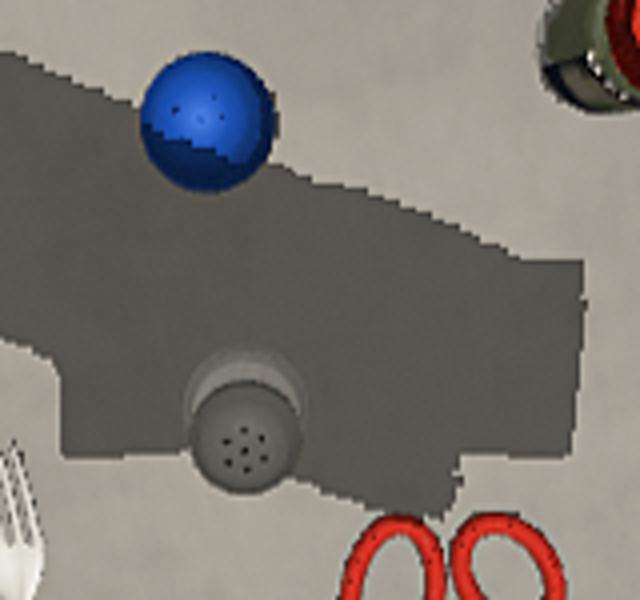

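```bash
python3 - <<'E'
from h import *
s=load('side0'); hsv=cv2.cvtColor(s['pixels'],cv2.COLOR_RGB2HSV)
m=(hsv[...,0]>100)&(hsv[...,0]<130)&(hsv[...,1]>110); m[:245]=0;m[290:]=0;m[:,:300]=0;m[:,340:]=0
c=np.array([.4946,-.2753])
for v in range(250,288,2):
    u=np.argwhere(m[v])[:,0]
    if len(u)<3: continue
    # plane through axis facing camera
    o,d0=ray(s,u[0]-.5,v); _,d1=ray(s,u[-1]+.5,v)
    nn=np.array([o[0]-c[0],o[1]-c[1],0]); 
    p=[o+d*((np.array([*c,0])-o)@nn)/(d@nn) for d in (d0,d1)]
    print(v,len(u),'z',p[0][2].round(3),'w',np.linalg.norm(p[0]-p[1]).round(4))
E
```

```text
256 8 z 0.086 w 0.0231
258 10 z 0.078 w 0.029
260 10 z 0.07 w 0.0291
262 8 z 0.062 w 0.0234
264 3 z 0.054 w 0.0117
266 7 z 0.046 w 0.0206
268 9 z 0.037 w 0.0295
270 9 z 0.029 w 0.0267
272 9 z 0.021 w 0.0297
274 7 z 0.012 w 0.0209
```

```bash
python3 - <<'E'
from h import *
s=load('w4');P=cloud(s);H,W=np.mgrid[0:400,0:640]
for c,(u,v) in ((np.array([.5087,-.368]),(320,190)),(np.array([.4946,-.2753]),(311,110))):
  near=(np.hypot(W-u,H-v)<32); q=P[near]; r=np.hypot(q[:,0]-c[0],q[:,1]-c[1])
  for z in np.arange(.02,.09,.005):
    k=(q[:,2]>=z)&(q[:,2]<z+.005)&(r<.03)
    if k.sum()>3: print(z.round(3),k.sum(),np.median(r[k]).round(4))
s=load('side0')
c=np.array([.5087,-.368]);P=cloud(s);q=P[268:312,310:345].reshape(-1,3);r=np.hypot(q[:,0]-c[0],q[:,1]-c[1])
print('side')
for z in np.arange(.01,.09,.005):
    k=(q[:,2]>=z)&(q[:,2]<z+.005)&(r<.03)
    if k.sum()>3: print(z.round(3),k.sum(),np.median(r[k]).round(4))
E
python3 -c "
import cv2
im=cv2.imread('pics/side0.png');cv2.imwrite('pics/side0s.png',cv2.resize(im[245:315,295:355],None,fx=8,fy=8,interpolation=cv2.INTER_CUBIC))"
```

```text
0.025 10 0.0212
0.03 29 0.0212
0.035 50 0.0206
0.04 47 0.0198
0.045 45 0.019
0.05 51 0.0181
0.055 38 0.0173
0.06 33 0.0166
0.065 11 0.0166
0.07 14 0.0168
0.075 50 0.0167
0.08 152 0.0152
0.085 336 0.0105
0.03 24 0.0215
0.035 36 0.0209
0.04 48 0.02
0.045 31 0.0191
0.05 28 0.0185
0.055 14 0.0176
0.075 60 0.0168
0.08 188 0.0151
0.085 441 0.0103
side
0.01 15 0.0221
0.015 12 0.023
0.02 18 0.0229
0.025 16 0.0237
0.03 23 0.0229
0.035 21 0.0219
0.04 20 0.0213
0.045 23 0.0201
0.05 25 0.0199
0.055 18 0.0191
0.06 15 0.0186
0.065 16 0.019
0.07 12 0.0185
0.075 26 0.0171
0.08 34 0.014
0.085 37 0.0086
```

View pics/side0s.png

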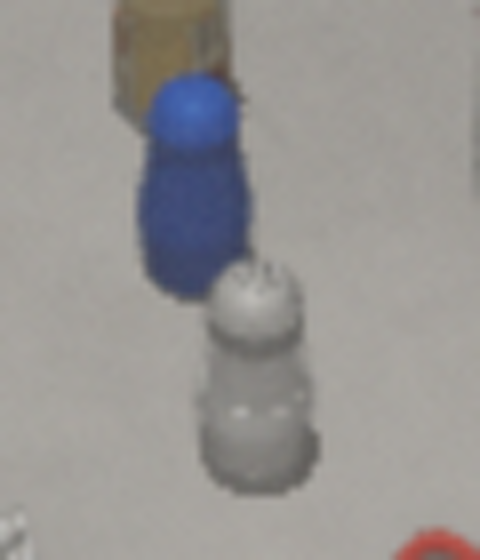

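```bash
python3 - <<'E'
from plan import *
plan(np.array([.5087,-.368,.12]),down(0),n=4)
E
```

```text
n 4 dist 0.1471 ang 1.25 rotrow [-0.13, 0.26, -0.12]
[0.0001, 0.0367, -0.0023]
[0.0001, 0.0367, -0.0022]
[0.0, 0.0367, -0.0021]
[-0.0001, 0.0367, -0.002]
```

Emit:
arm_command([
  {"gripper": 0.0918, "delta_pos": [0, 0.037, -0.002], "angular": [-0.1, 0.3, -0.1]},
  {"gripper": 0.0918, "delta_pos": [0, 0.037, -0.002], "angular": [-0.1, 0.3, -0.1]},
  {"gripper": 0.0918, "delta_pos": [0, 0.037, -0.002], "angular": [-0.1, 0.2, -0.1]},
  {"gripper": 0.0918, "delta_pos": [0, 0.03, -0.002], "angular": [-0.1, 0.2, -0.1]},
  {"gripper": 0.0918, "delta_pos": [0, 0, 0], "angular": [0, 0, 0]},
  {"gripper": 0.0918, "delta_pos": [0, 0, 0], "angular": [0, 0, 0]},
])

```text
t: 8.5
tool_pos: [0.5146, -0.3549, 0.125]
orientation: [-1.568, -0.005, 0.015]
force: [0.4, -0.4, 0.5]
width: 0.0917
```

```bash
python3 - <<'E'
from plan import *
st,T=cur(); print(st['t'],st['tool_pos'],np.degrees(st['orientation']),st['qvel'].round(3))
plan(np.array([.5087,-.368,.036]),down(0),n=3)
E
```

```text
8.5 [ 0.5145928  -0.35492088  0.12500824] [-89.81996118  -0.25887678   0.86435125] [-0.013  0.009 -0.005  0.028  0.005 -0.006 -0.009]
n 3 dist 0.0902 ang 0.92 rotrow [-0.06, 0.29, 0.09]
[-0.0022, 0.0296, -0.0044]
[-0.0021, 0.0297, -0.0044]
[-0.002, 0.0297, -0.0044]
```

Emit:
arm_command([
  {"gripper": 0.0918, "delta_pos": [-0.004, 0.005, -0.009], "angular": [-0.1, 0.5, 0.1]},
  {"gripper": 0.0918, "delta_pos": [-0.002, 0.01, -0.004], "angular": [0, 0.3, 0.1]},
  {"gripper": 0.0918, "delta_pos": [0, 0.01, 0], "angular": [0, 0, 0]},
  {"gripper": 0.0918, "delta_pos": [0, 0, 0], "angular": [0, 0, 0]},
])

```text
t: 8.9
tool_pos: [0.5114, -0.3693, 0.1033]
orientation: [-1.574, -0.007, 0.001]
force: [-0.6, -1.2, -0.8]
width: 0.0917
```

```bash
python3 - <<'E'
from plan import *
st,T=cur(); print(st['t'],st['tool_pos'],np.degrees(st['orientation']),st['qvel'].round(3))
plan(np.array([.5087,-.368,.036]),down(0),n=3)
E
```

```text
8.9 [ 0.51138132 -0.36927083  0.10334782] [-9.01556199e+01 -4.01437218e-01  6.92977746e-02] [ 0.007 -0.018 -0.001 -0.023 -0.003  0.011  0.002]
n 3 dist 0.0674 ang 0.44 rotrow [0.05, 0.02, 0.13]
[-0.0011, 0.0224, 0.0005]
[-0.001, 0.0224, 0.0005]
[-0.0009, 0.0224, 0.0004]
```

Emit:
arm_command([
  {"gripper": 0.0918, "delta_pos": [-0.002, 0.018, 0.0005], "angular": [0.1, 0, 0.2]},
  {"gripper": 0.0918, "delta_pos": [-0.001, 0.018, 0.0005], "angular": [0, 0, 0.1]},
  {"gripper": 0.0918, "delta_pos": [-0.001, 0.018, 0], "angular": [0, 0, 0.1]},
  {"gripper": 0.0918, "delta_pos": [0, 0.006, 0], "angular": [0, 0, 0]},
  {"gripper": 0.0918, "delta_pos": [0, 0, 0], "angular": [0, 0, 0]},
])

```text
t: 9.4
tool_pos: [0.5091, -0.3696, 0.0434]
orientation: [-1.574, -0.003, -0.0]
force: [0.2, -0.1, 1.1]
width: 0.0919
```

```bash
python3 - <<'E'
from plan import *
st,T=cur(); print(st['t'],st['tool_pos'],np.degrees(st['orientation']),st['force'])
plan(np.array([.5087,-.368,.036]),down(0),n=1)
E
```

```text
9.4 [ 0.50905254 -0.36960711  0.04335898] [-9.01596121e+01 -1.86808387e-01 -5.42491212e-03] [ 0.21976086 -0.05490277  1.14183867]
n 1 dist 0.0075 ang 0.25 rotrow [0.16, -0.01, 0.19]
[-0.0004, 0.0074, 0.0016]
```

Emit:
arm_command([
  {"gripper": 0.0918, "delta_pos": [0, 0.007, 0.0015], "angular": [0.1, 0, 0.2]},
  {"gripper": 0.0918, "delta_pos": [0, 0, 0], "angular": [0, 0, 0]},
  {"gripper": 0.03, "delta_pos": [0, 0, 0], "angular": [0, 0, 0]},
  {"gripper": 0.03, "delta_pos": [0, 0, 0], "angular": [0, 0, 0]},
  {"gripper": 0.03, "delta_pos": [0, 0, 0], "angular": [0, 0, 0]},
  {"gripper": 0.03, "delta_pos": [0, 0, 0], "angular": [0, 0, 0]},
  {"gripper": 0.03, "delta_pos": [0, 0, 0], "angular": [0, 0, 0]},
  {"gripper": 0.03, "delta_pos": [0, 0, 0], "angular": [0, 0, 0]},
], newtons=25)

```text
t: 10.2
tool_pos: [0.5112, -0.3691, 0.0394]
orientation: [-1.574, -0.004, -0.0]
force: [0.0, 0.1, -0.5]
width: 0.0485
```

```bash
python3 - <<'E'
from plan import *
st,T=cur(); print(st['t'],st['tool_pos'],np.degrees(st['orientation']),st['force'],st['width'])
E
```

```text
10.2 [ 0.5111538  -0.36907812  0.03938571] [-9.02051859e+01 -2.22012936e-01 -1.64915324e-02] [ 0.00832178  0.0687655  -0.49754437] 0.04853052050763717
```

Emit:
arm_command([
  {"gripper": 0.03, "delta_pos": [-0.002, 0, 0], "angular": [0, 0, 0]},
  {"gripper": 0.03, "delta_pos": [0, 0, 0], "angular": [0, 0, 0]},
  {"gripper": 0.03, "delta_pos": [0, 0, 0], "angular": [0, 0, 0]},
  {"gripper": 0.03, "delta_pos": [0, 0, 0], "angular": [0, 0, 0]},
])

```text
t: 10.6
tool_pos: [0.5089, -0.3691, 0.0393]
orientation: [-1.574, -0.004, -0.0]
force: [0.6, -0.1, -0.6]
width: 0.0377
```

```bash
python3 - <<'E'
from plan import *
st,T=cur(); print(st['t'],st['tool_pos'],np.degrees(st['orientation']),st['force'],st['width'])
E
```

```text
10.6 [ 0.50890209 -0.36906733  0.03933389] [-9.02000514e+01 -2.19295974e-01 -2.15346988e-02] [ 0.55407388 -0.09069623 -0.56936198] 0.03767928249521067
```

Emit:
arm_command([
  {"gripper": 0.03, "delta_pos": [0, 0, 0], "angular": [0, 0, 0]},
  {"gripper": 0.03, "delta_pos": [0, -0.01, 0], "angular": [0, 0, 0]},
  {"gripper": 0.03, "delta_pos": [0, -0.015, 0], "angular": [0, 0, 0]},
  {"gripper": 0.03, "delta_pos": [0, -0.02, 0], "angular": [0, 0, 0]},
  {"gripper": 0.03, "delta_pos": [0, 0, 0], "angular": [0, 0, 0]},
])

```text
t: 11.1
tool_pos: [0.5087, -0.3686, 0.088]
orientation: [-1.574, -0.003, -0.0]
force: [-0.1, 0.4, -0.3]
width: 0.0377
```

```bash
python3 - <<'E'
from plan import *
st,T=cur(); print(st['t'],st['tool_pos'],np.degrees(st['orientation']),st['force'],st['width'])
for c,b in (('side',(270,180,400,310)),('scene',(310,130,420,220))):
    s=snap(c,c+'5'); u0,v0,u1,v1=b
    cv2.imwrite(f'pics/{c}5c.png',cv2.resize(s['pixels'][v0:v1,u0:u1,::-1],None,fx=4.5,fy=4.5,interpolation=cv2.INTER_CUBIC))
E
```

```text
11.1 [ 0.50865232 -0.36862314  0.08799745] [-9.01680739e+01 -1.88648171e-01 -3.93054086e-03] [-0.1279289   0.37037597 -0.29024531] 0.03765598919989947
```

View pics/side5c.png

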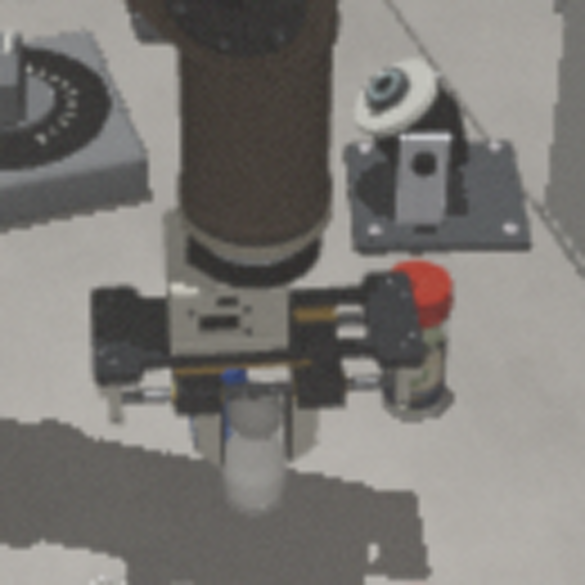

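View pics/scene5c.png

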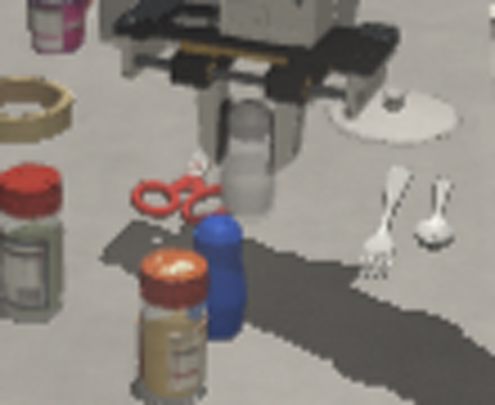

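The side and scene crops show the glass shaker held upright between the fingers and off the table, with its base at scene crop (245,210). The neighbours are undisturbed. Lifting, then moving over to the view point.

Emit:
arm_command([
  {"gripper": 0.03, "delta_pos": [0, -0.03, 0], "angular": [0, 0, 0]},
  {"gripper": 0.03, "delta_pos": [0, -0.04, 0], "angular": [0, 0, 0]},
  {"gripper": 0.03, "delta_pos": [0, -0.04, 0], "angular": [0, 0, 0]},
  {"gripper": 0.03, "delta_pos": [0, -0.04, 0.01], "angular": [0, 0, 0]},
  {"gripper": 0.03, "delta_pos": [0, -0.02, 0.02], "angular": [0, 0, 0]},
  {"gripper": 0.03, "delta_pos": [0, 0, 0.02], "angular": [0, 0, 0]},
])

```text
t: 11.8
tool_pos: [0.5033, -0.3186, 0.2559]
orientation: [-1.568, 0.009, -0.005]
force: [-0.2, -0.5, -1.4]
width: 0.0379
```

```bash
cat > tgt.py <<'E'
from plan import *
a=np.radians(35);y=np.radians(-3.3)
xp=np.array([np.cos(y),np.sin(y),0]);zh=np.array([0,0,1.]);n=-np.sin(a)*xp+np.cos(a)*zh
Rt=np.stack([np.cos(a)*xp+np.sin(a)*zh,-n,np.cross(np.cos(a)*xp+np.sin(a)*zh,-n)],1)
VP=np.array([.6305,-.040,.112])+.1*n
B=np.array([0,.0393,.001]); TC=VP-Rt@B
E
python3 - <<'E'
from tgt import *
st,T=cur(); print(st['t'],st['tool_pos'],np.degrees(st['orientation']),st['width'],TC,VP)
plan(TC+np.array([-.01,-.03,.03]),Rt)
E
```

```text
11.8 [ 0.50334471 -0.31858398  0.25593919] [-89.81291812   0.51491841  -0.2954742 ] 0.037949912206690445 [ 0.55067573 -0.03639902  0.22610788] [ 0.57323747 -0.03669826  0.1939152 ]
n 6 dist 0.2549 ang 35.64 rotrow [-0.18, 0.48, -5.92]
[0.006, 0.0001, 0.0421]
[0.0056, 0.0005, 0.0421]
[0.0052, 0.0009, 0.0422]
[0.0047, 0.0013, 0.0422]
[0.0042, 0.0017, 0.0422]
[0.0037, 0.0019, 0.0423]
```

Emit:
arm_command([
  {"gripper": 0.03, "delta_pos": [0.006, 0, 0.03], "angular": [-0.1, 0.4, -3]},
  {"gripper": 0.03, "delta_pos": [0.005, 0, 0.038], "angular": [-0.1, 0.4, -5]},
  {"gripper": 0.03, "delta_pos": [0.005, 0.001, 0.038], "angular": [-0.1, 0.4, -5]},
  {"gripper": 0.03, "delta_pos": [0.005, 0.001, 0.038], "angular": [-0.1, 0.4, -5]},
  {"gripper": 0.03, "delta_pos": [0.004, 0.002, 0.038], "angular": [-0.1, 0.4, -5]},
  {"gripper": 0.03, "delta_pos": [0.004, 0.002, 0.035], "angular": [0, 0.4, -5]},
  {"gripper": 0.03, "delta_pos": [0.002, 0.001, 0.02], "angular": [0, 0.4, -4]},
  {"gripper": 0.03, "delta_pos": [0, 0, 0], "angular": [0, 0, 0]},
])

```text
t: 12.6
tool_pos: [0.5334, -0.0652, 0.2417]
orientation: [-1.553, -0.555, -0.058]
force: [-0.1, 0.6, -1.1]
width: 0.0378
```

```bash
python3 - <<'E'
from tgt import *
st,T=cur(); print(st['t'],st['tool_pos'],np.degrees(st['orientation']),st['width'],st['joints'].round(2),'base',(T[:3,3]+T[:3,:3]@B).round(4))
plan(TC,Rt,n=2)
E
```

```text
12.6 [ 0.53335875 -0.06522662  0.24174047] [-88.95259463 -31.79484636  -3.32312614] 0.03783197337579626 [ 0.61  0.06 -0.6   2.21  0.12  0.33 -0.13] base [ 0.5541 -0.0647  0.2084]
n 2 dist 0.0371 ang 3.37 rotrow [-0.52, -0.02, -1.6]
[0.0025, 0.011, 0.0147]
[0.0022, 0.011, 0.0148]
```

Emit:
arm_command([
  {"gripper": 0.03, "delta_pos": [0.0025, 0.006, 0.012], "angular": [-0.5, 0, -1.2]},
  {"gripper": 0.03, "delta_pos": [0.0025, 0.006, 0.01], "angular": [-0.5, 0, -1.2]},
  {"gripper": 0.03, "delta_pos": [0, 0.004, 0.004], "angular": [0, 0, -0.8]},
  {"gripper": 0.03, "delta_pos": [0, 0, 0], "angular": [0, 0, 0]},
  {"gripper": 0.03, "delta_pos": [0, 0, 0], "angular": [0, 0, 0]},
])

```text
t: 13.1
tool_pos: [0.5426, -0.0397, 0.224]
orientation: [-1.571, -0.599, -0.057]
force: [0.9, -0.5, -1.6]
width: 0.038
```

```bash
python3 - <<'E'
from tgt import *
st,T=cur(); print(st['t'],st['tool_pos'],np.degrees(st['orientation']),st['width'],st['qvel'].round(3),st['joints'].round(2),'base',(T[:3,3]+T[:3,:3]@B).round(4))
plan(TC,Rt,n=1)
for c in ('side','scene','wrist'): snap(c,c+'6')
E
```

```text
13.1 [ 0.54258406 -0.0397093   0.22396954] [-89.98973976 -34.30625412  -3.27390872] 0.03802751137743062 [ 0.004  0.013 -0.005  0.01   0.013  0.002 -0.01 ] [ 0.41  0.08 -0.5   2.27  0.53  0.24 -0.62] base [ 0.5648 -0.04    0.1915]
n 1 dist 0.009 ang 0.69 rotrow [-0.03, 0.02, -0.69]
[0.0077, 0.0027, 0.0038]
```

View pics/side6.png

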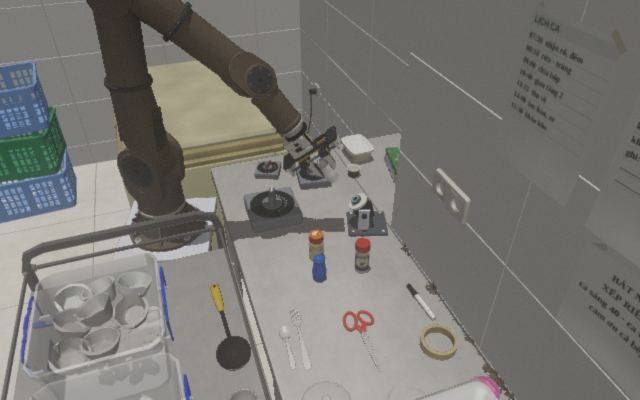

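View pics/scene6.png

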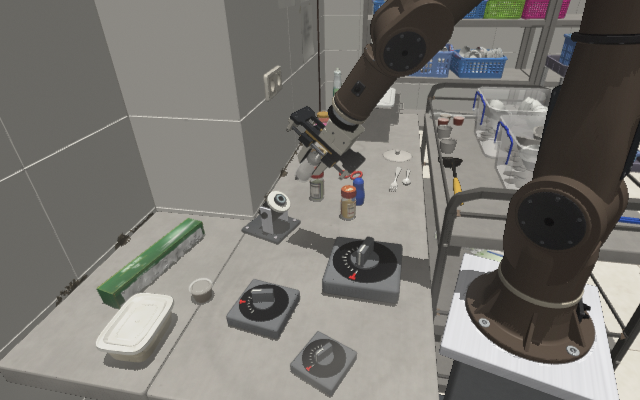

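View pics/wrist6.png

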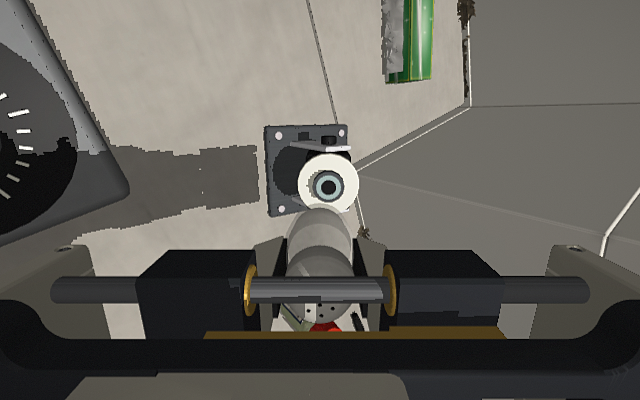

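The shaker is now tilted in front of the lens: scene view at about (310,165), wrist view at (320,235), with the lens at wrist (328,186). A small correction follows, then I'll check with images.

Emit:
arm_command([
  {"gripper": 0.03, "delta_pos": [0.0077, 0.0027, 0.0038], "angular": [0, 0, -0.7]},
  {"gripper": 0.03, "delta_pos": [0, 0, 0], "angular": [0, 0, 0]},
  {"gripper": 0.03, "delta_pos": [0, 0, 0], "angular": [0, 0, 0]},
])

```text
t: 13.55
tool_pos: [0.5513, -0.0389, 0.2272]
orientation: [-1.571, -0.612, -0.062]
force: [0.5, -0.5, 0.9]
width: 0.0379
```

```bash
cat > fin.py <<'E'
from tgt import *
import sys
k=sys.argv[1]
st,T=cur(); base=T[:3,3]+T[:3,:3]@B; print(st['t'],st['tool_pos'],np.degrees(st['orientation']),st['width'],'base',base.round(4),'off axis',((base-VP)@Rt).round(4))
plan(TC,Rt,n=1)
for c in ('side','scene','wrist'):
    s=snap(c,c+k); 
    L=VP-.1*n
    print(c,'base px',proj(s,base).round(1),'VP px',proj(s,VP).round(1),'lens',proj(s,L).round(1),'captop',proj(s,base+.09*(-T[:3,1])).round(1))
    u,v=proj(s,VP).astype(int); r=45 if c!='wrist' else 70
    v0=max(v-r,0);u0=max(u-r,0); im=s['pixels'][v0:v+r,u0:u+r,::-1].copy(); f_=6 if c!='wrist' else 4
    im=cv2.resize(im,None,fx=f_,fy=f_,interpolation=cv2.INTER_CUBIC)
    def P2(p): q=proj(s,p); return tuple(((q-[u0,v0]+.5)*f_).astype(int).tolist())
    e1,e2=T[:3,0],T[:3,2]
    for a in np.linspace(0,2*np.pi,36,endpoint=False): cv2.circle(im,P2(base+.022*(np.cos(a)*e1+np.sin(a)*e2)),1,(0,255,0),-1)
    cv2.line(im,P2(L),P2(VP),(0,0,255),1); cv2.circle(im,P2(base-.09*T[:3,1]),3,(255,0,0),-1)
    cv2.imwrite(f'pics/{c}{k}c.png',im)
E
python3 fin.py 7
```

```text
13.55 [ 0.55125344 -0.03885252  0.22720301] [-89.98549822 -35.08572589  -3.5466295 ] 0.03787243126638191 base [ 0.5739 -0.0392  0.195 ] off axis [ 0.0013 -0.0005 -0.0025]
n 1 dist 0.0027 ang 0.25 rotrow [0.13, -0.2, 0.09]
[-0.0012, 0.0005, 0.0024]
side base px [338.1 177.3] VP px [337.8 177.2] lens [354.9 197.6] captop [321.7 157.7]
scene base px [296.7 175.1] VP px [296.5 175.9] lens [280.4 198.2] captop [313.3 152.2]
wrist base px [319.4 226.7] VP px [317.6 223.2] lens [318.1 189.1] captop [319.2 303.5]
```

View pics/side7c.png

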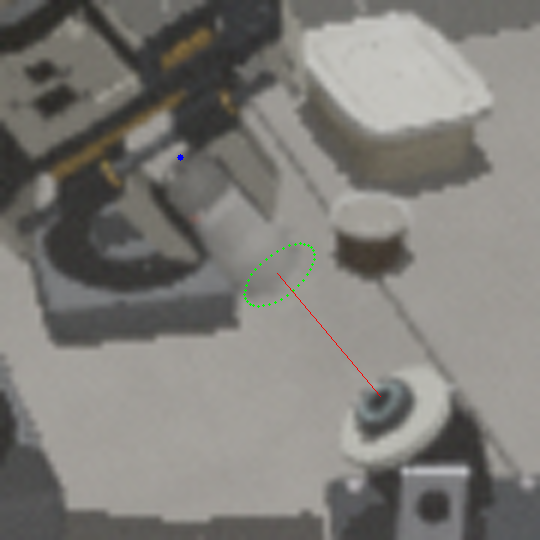

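View pics/scene7c.png

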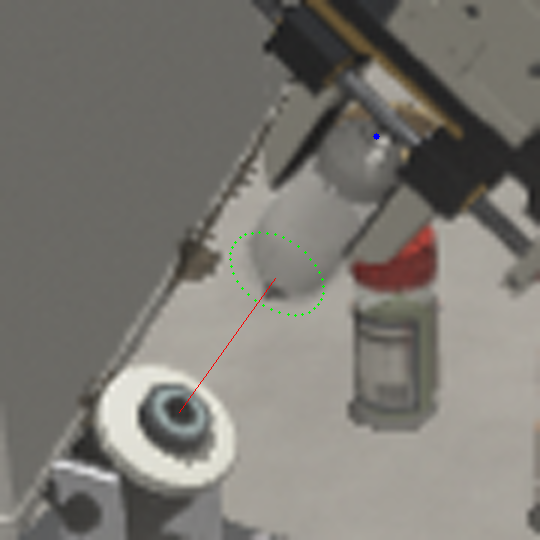

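View pics/wrist7c.png

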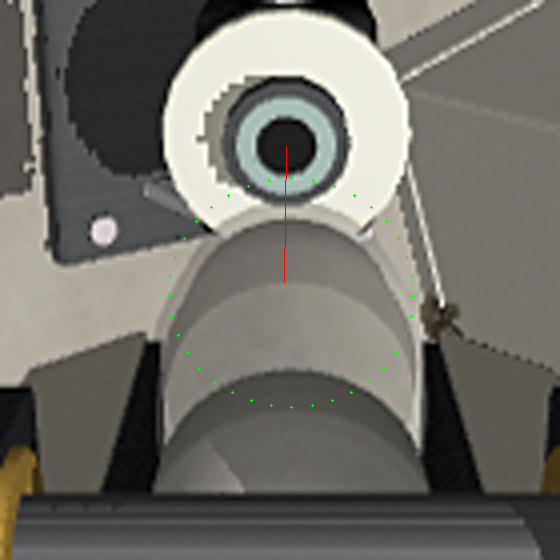

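```bash
python3 - <<'E'
from tgt import *
st,T=cur()
for c in ('side7','scene7','wrist7'):
    s=load(c); q=cloud(s).reshape(-1,3); q=q[np.isfinite(q[:,0])]; t=(q-T[:3,3])@T[:3,:3]
    k=(np.hypot(t[:,0],t[:,2])<.03)&(t[:,1]>-.06)&(t[:,1]<.06); t=t[k]
    print(c,k.sum())
    for y in np.arange(-.055,.06,.005):
        a=t[(t[:,1]>=y)&(t[:,1]<y+.005)]
        if len(a)>2: print('  y',y.round(3),len(a),'r',np.median(np.hypot(a[:,0],a[:,2])).round(4),'x',a[:,0].min().round(3),a[:,0].max().round(3),'z',a[:,2].min().round(3),a[:,2].max().round(3))
E
```

```text
side7 421
  y -0.055 12 r 0.0257 x -0.026 0.026 z -0.016 0.006
  y -0.05 36 r 0.0145 x -0.027 0.027 z -0.019 0.005
  y -0.045 31 r 0.018 x -0.026 0.025 z -0.022 0.012
  y -0.04 27 r 0.0196 x -0.025 0.028 z -0.02 0.001
  y -0.035 25 r 0.0198 x -0.024 0.025 z -0.021 -0.004
  y -0.03 20 r 0.0187 x -0.024 0.016 z -0.021 -0.001
  y -0.025 20 r 0.0207 x -0.023 0.027 z -0.021 -0.001
  y -0.02 31 r 0.0205 x -0.025 0.026 z -0.023 -0.006
  y -0.015 26 r 0.0201 x -0.026 0.027 z -0.024 -0.004
  y -0.01 26 r 0.0218 x -0.026 0.026 z -0.021 -0.007
  y -0.005 26 r 0.0218 x -0.024 0.023 z -0.026 -0.005
  y -0.0 17 r 0.0221 x -0.018 0.017 z -0.025 -0.014
  y 0.005 24 r 0.023 x -0.022 0.021 z -0.027 -0.007
  y 0.01 16 r 0.0228 x -0.021 0.019 z -0.025 0.002
  y 0.015 17 r 0.0199 x -0.02 0.019 z -0.025 -0.004
  y 0.02 18 r 0.0216 x -0.016 0.019 z -0.023 0.002
  y 0.025 18 r 0.0209 x -0.023 0.018 z -0.026 -0.002
  y 0.03 12 r 0.0211 x -0.016 0.015 z -0.026 -0.007
  y 0.035 13 r 0.0182 x -0.014 0.017 z -0.024 0.001
scene7 621
  y -0.055 27 r 0.0077 x -0.026 0.025 z -0.004 0.012
  y -0.05 62 r 0.0133 x -0.0
[... 1141 characters left out ...]
1 x -0.028 0.028 z 0.003 0.018
  y -0.03 409 r 0.0196 x -0.028 0.028 z 0.0 0.018
  y -0.025 593 r 0.0178 x -0.028 0.028 z -0.002 0.018
  y -0.02 566 r 0.0186 x -0.028 0.028 z -0.006 0.019
  y -0.015 545 r 0.0193 x -0.028 0.028 z -0.007 0.02
  y -0.01 489 r 0.0202 x -0.028 0.028 z -0.007 0.021
  y -0.005 366 r 0.0209 x -0.028 0.026 z -0.008 0.022
  y -0.0 290 r 0.0217 x -0.02 0.02 z 0.008 0.022
  y 0.005 193 r 0.0223 x -0.021 0.021 z 0.006 0.023
  y 0.01 107 r 0.0223 x -0.02 0.018 z 0.011 0.023
  y 0.015 75 r 0.0218 x -0.018 0.018 z 0.011 0.022
  y 0.02 71 r 0.0214 x -0.018 0.015 z 0.011 0.022
  y 0.025 58 r 0.0208 x -0.017 0.016 z 0.012 0.021
  y 0.03 53 r 0.0204 x -0.015 0.013 z 0.014 0.021
```

Emit:
arm_command([
  {"gripper": 0.03, "delta_pos": [-0.001, 0.0015, 0.003], "angular": [0.1, -0.2, 0.1]},
  {"gripper": 0.03, "delta_pos": [0, 0, 0], "angular": [0, 0, 0]},
  {"gripper": 0.03, "delta_pos": [0, 0, 0], "angular": [0, 0, 0]},
])

```text
t: 14.0
tool_pos: [0.5512, -0.0358, 0.2253]
orientation: [-1.571, -0.61, -0.058]
force: [-0.6, -0.4, -0.2]
width: 0.0377
```

```bash
sed -i 's/B=np.array(\[0,.0393,.001\])/B=np.array([0,.038,0])/' tgt.py; python3 fin.py 8
```

```text
14.0 [ 0.55118447 -0.03581383  0.22527032] [-90.03081983 -34.97741706  -3.30568602] 0.03770002277308906 base [ 0.5729 -0.0371  0.1941] off axis [-0.0001 -0.0003 -0.0004]
n 1 dist 0.0005 ang 0.04 rotrow [0.03, -0.0, -0.02]
[0.0001, 0.0003, 0.0004]
side base px [337.7 177.2] VP px [337.8 177.2] lens [354.9 197.6] captop [321.3 157.6]
scene base px [296.7 175.8] VP px [296.5 175.9] lens [280.4 198.2] captop [313.2 152.9]
wrist base px [319.5 228.5] VP px [319.7 227.8] lens [319.8 192.4] captop [319.3 307.2]
```

Base is within 0.5 mm and 0.05° of the target by kinematics. One last look at the whole scene before handing in.

```bash
python3 - <<'E'
from plan import *
a=cv2.imread('pics/wrist8c.png'); print(a.shape)
b=cv2.imread('pics/scene8.png'); b0=cv2.imread('pics/scene0.png')
cv2.imwrite('pics/chk.png',np.hstack([cv2.resize(b[270:345,215:310],(390,308),interpolation=cv2.INTER_CUBIC),cv2.resize(b[160:225,290:385],(390,308),interpolation=cv2.INTER_CUBIC)]))
# motion of bystanders: red lids & pot between frames
for t in ('scene0','scene8','side0','side8'):
    s=load(t);P=cloud(s);hsv=cv2.cvtColor(s['pixels'],cv2.COLOR_RGB2HSV)
    m=(hsv[...,1]>140)&((hsv[...,0]<12)|(hsv[...,0]>172))&(P[...,0]>.4)&(P[...,0]<.7)&(P[...,1]>-.5)&(P[...,1]<.3)&(P[...,2]>.02)
    n,l,st,c=cv2.connectedComponentsWithStats(m.astype(np.uint8)); print(t,[(c[i].round(1).tolist(),int(st[i,4])) for i in range(1,n) if st[i,4]>4])
st,_=cur(); print(st['t'],st['qvel'].round(4),st['width'])
E
```

```text
(560, 560, 3)
scene0 [([315.9, 169.8], 73), ([348.4, 188.6], 37), ([241.8, 301.4], 16)]
scene8 [([318.7, 173.3], 19), ([348.3, 188.5], 42), ([241.8, 301.5], 15)]
side0 [([321.0, 233.9], 7), ([313.7, 237.0], 16), ([362.5, 242.8], 107)]
side8 [([311.7, 237.3], 7), ([317.2, 238.2], 5), ([362.5, 242.8], 107)]
14.15 [ 0.0001 -0.001   0.0021 -0.0016  0.0006 -0.0021 -0.0009] 0.03767039016323695
```

View pics/chk.png

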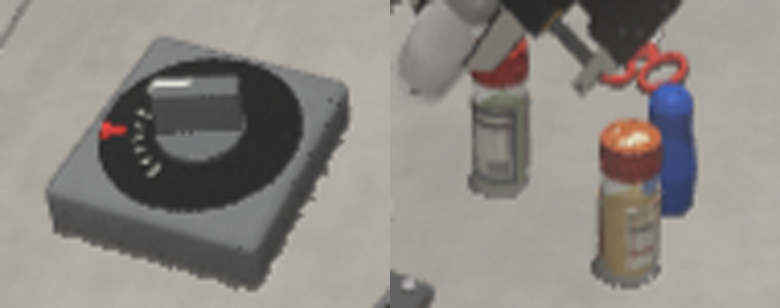

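View pics/wrist8c.png

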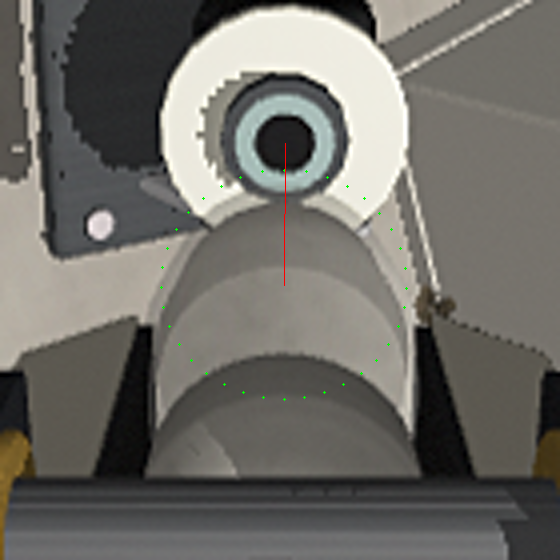

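The dial still points at the rider, and the jars stand where they were. In the wrist crop the shaker is centred on the lens (x≈284 against 285) and the arm is at rest, so I'm handing in.

```bash
python3 -c "
from plant import close_job
print(close_job())"
```

```text
the job is handed in; nothing more can be done
None
```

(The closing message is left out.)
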